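# Put the rinse ware away at the jeweller's bench

## Task

Put the washed rinse ware away: nest all the copper cups, upright, into one stack standing in the holder in the middle of the steel pail, then raise the pail's bail and hang the pail, cups and all, with the wooden grip of its bail on both prongs of the hook stand. At any time also put the tall steel beaker upside down over the drying peg to drip, fully down on the peg's base. Leave the other bench things where they are.

Things in the scene. Friction and masses are not known exactly. Their poses are not given: they have to be found in the camera images.
- cup0_mid (a point): Centre of a copper stacking cup (3 to 5 alike, upright), 44 mm high, 60 g; z to its mouth. Top 18 mm: straight collar, 62 mm outside, 55 mm inside diameter. Below: cone, 51 mm outside under the collar, 41 at the foot. Nested, the collar rests on the rim below: each cup stands 18 mm higher, only its collar showing. None if absent.
- cup1_mid (a point): Centre of a copper stacking cup (3 to 5 alike, upright), 44 mm high, 60 g; z to its mouth. Top 18 mm: straight collar, 62 mm outside, 55 mm inside diameter. Below: cone, 51 mm outside under the collar, 41 at the foot. Nested, the collar rests on the rim below: each cup stands 18 mm higher, only its collar showing. None if absent.
- cup2_mid (a point): Centre of a copper stacking cup (3 to 5 alike, upright), 44 mm high, 60 g; z to its mouth. Top 18 mm: straight collar, 62 mm outside, 55 mm inside diameter. Below: cone, 51 mm outside under the collar, 41 at the foot. Nested, the collar rests on the rim below: each cup stands 18 mm higher, only its collar showing. None if absent.
- cup3_mid (a point): Centre of a copper stacking cup (3 to 5 alike, upright), 44 mm high, 60 g; z to its mouth. Top 18 mm: straight collar, 62 mm outside, 55 mm inside diameter. Below: cone, 51 mm outside under the collar, 41 at the foot. Nested, the collar rests on the rim below: each cup stands 18 mm higher, only its collar showing. None if absent.
- cup4_mid (a point): Centre of a copper stacking cup (3 to 5 alike, upright), 44 mm high, 60 g; z to its mouth. Top 18 mm: straight collar, 62 mm outside, 55 mm inside diameter. Below: cone, 51 mm outside under the collar, 41 at the foot. Nested, the collar rests on the rim below: each cup stands 18 mm higher, only its collar showing. None if absent.
- pail_mid (a point): Loose open steel pail, about 0.5 kg, 85 mm high, outside diameter 140 mm at the rim, 116 at the foot, wall 3 mm. The point is on its axis, 42.5 mm above its underside. In its centre a fixed holder for the stack: a step whose top is 30 mm above the underside, with a tapered sleeve 20 mm high on it (46 mm inside below, 54 at the mouth, 60 outside) that keeps the lowest cup upright.
- pail: The pail again; origin at the centre of its underside. Its bail turns about the pail's y axis, 76 mm above the underside, and at first lies out to the pail's +x.
- bail (a joint): Swing bail of the pail: 0 = lying flat (level, out to the pail's +x), pi/2 = upright over the pail; it turns freely and falls back when let go.
- bail_grip (a point): Middle of the bail's round wooden grip, 14 mm diameter, 108 mm long, parallel to the pail's y axis, 125 mm from the pivot axis. Steel wires lead from its ends to the pail's ears, 152 mm apart. At first it is level, about 76 mm above the bench, 48 mm clear of the pail.
- hook_seat (a point): Seat of a fixed steel hook stand: half-way between its two prongs, where the centre line of the hung bail grip lies, 251 mm above the bench. Prongs (8 mm rod, 68 mm apart) point to this frame's -x; fingers fit between them. Level seat 25 mm long. The turned-up tips, 28 mm out to -x, reach 21 mm above the point: the grip comes in over them from -x.
- hook: The hook stand; origin on the bench below the seat, axes as of hook_seat. Its post stands 115 mm to +x of the seat, up to 276 mm high; base plate 10 mm thick, 120 mm wide.
- beaker_mid (a point): Centre of a tall plain steel beaker, 110 mm long, 48 mm outside and 43 mm inside diameter, 0.12 kg; z points to its mouth. It lies on a low rest, mouth roughly to the robot's left, centre about 78 mm above the bench.
- rest_mid (a point): The fixed rest under the beaker: two rails 90 mm long (10 mm rod) along its x axis, 32 mm apart, on a wooden block 100 mm long, 60 wide and 38 high. The point lies between the rails, 53 mm above the bench.
- peg_tip (a point): Top of the fixed upright wooden drying peg, 18 mm diameter, round top, 106 mm above the bench. It stands on a round base 80 mm in diameter, 12 mm thick, on which the beaker's rim comes to rest (beaker centre then 67 mm above the bench).
- bench_block: Bystander: small steel bench block, 60 x 60 x 22 mm.
- findings_tray: Bystander: shallow white plastic tray, 100 x 70 x 28 mm.
- spray_can: Bystander: blue spray can, 60 mm diameter, 150 mm high.
- flux_jar: Bystander: amber jar, 60 mm diameter and high.
- hammer: Bystander: hammer lying at the far left.
- pliers: Bystander: pliers lying at the near right.
There are look-alikes about, which are no part of the job. What is shaped like the part that bears beaker_mid but yellow is not meant.

How it is judged:
On the way, in this order (a step that is already met when the one before it is completed fails the run):
1. all the cups are nested in one upright stack in the middle of the pail (angle between each of cup0_mid, cup1_mid, cup2_mid, cup3_mid, cup4_mid's own z axis and vertical below 0.25 rad and horizontal distance between each of cup0_mid, cup1_mid, cup2_mid, cup3_mid, cup4_mid and pail_mid below 0.03 m and z of each of cup0_mid, cup1_mid, cup2_mid, cup3_mid, cup4_mid in the frame of pail_mid above -0.02 m and horizontal distance between each of cup1_mid, cup2_mid, cup3_mid, cup4_mid and cup0_mid below 0.015 m and horizontal distance between each of cup2_mid, cup3_mid, cup4_mid and cup1_mid below 0.015 m and horizontal distance between each of cup3_mid, cup4_mid and cup2_mid below 0.015 m and horizontal distance between cup4_mid and cup3_mid below 0.015 m), for 0.3 s.
2. the bail is raised upright (value of joint bail above 1.2 rad), for 0.1 s.
3. the pail hangs by its bail on the hook (distance between bail_grip and hook_seat below 0.03 m and height (world z) of pail_mid above 0.07 m and angle between pail_mid's own z axis and vertical below 0.3 rad and contact force between pail and hook above 2 N), for 0.3 s.
At the end, for the whole second after the job is handed in: Cups present upright (0.25 rad) in the pail, axes within 30 mm of its axis and 15 mm of one another; pail at rest (0.05 m/s), upright (0.3 rad), borne by the hook (over 2 N), bail grip within 30 mm of the seat; beaker inverted (0.15 rad) on the peg within 20 mm, centre 25 mm below the tip (all of step 1 and all of step 3 and angle between beaker_mid's own z axis and vertical above 2.99 rad and horizontal distance between beaker_mid and peg_tip below 0.02 m and z of beaker_mid in the frame of peg_tip below -0.025 m and linear speed of pail below 0.05 m/s); the robot touches nothing.
It fails at once if a bystander is shoved more than 50 mm (distance of any of bench_block, findings_tray, spray_can, flux_jar, hammer, pliers from where it was at the start of the episode above 0.05 m).
It fails at once if the pail is tipped over (more than 0.9 rad) (angle between pail_mid's own z axis and vertical above 0.9 rad).
Of cup0, cup1, cup2, cup3, cup4 only 3 to 5 are there at a start; the rules pass over those that are not, and their reading is None.
At some moment in a run one of cup0, cup1, cup2, cup3, cup4 may be knocked a few centimetres aside while the robot is not near it.
It also fails if it takes over 210 s, if anything falls off the work surface, if the arm or the gripper's body presses on something with over 40 N, if the wrist force passes 120 N, or if a joint passes its speed limit or range.

## Robot

A 7-joint arm with a two-finger parallel gripper is mounted at the origin on the work surface. World frame = base frame: x ahead of the robot, y to its left, z up, the work surface at z = 0. Lengths are in m, angles in rad, forces in N, time in s.
With the tool pointing down it reaches from about 0.4 to 0.85 m from the base axis. Payload 10.4 kg.
Tool frame: the origin (TCP) lies midway between the tips of the shut fingers; the grasp point (between the pads) lies 19 mm behind it; z points along the fingers, y is the line along which they close (so a half turn about z gives the same grasp; the last joint's range is limited). The gripper opens to 85 mm and grips with 20 to 120 N. Pads are 22 mm wide; open, the fingers measure 114 mm over their backs; the gripper's body (76 mm by 85 mm) begins 54 mm behind the grasp point. The pads swing forward as they close: fully open they stand 13 mm farther back than shut.
Start: joints at [1.303, 0.332, -0.065, 1.46, 0.022, 1.35, -0.088], TCP at [0.151, -0.606, 0.231] pointing down, gripper open.
Joint ranges: [-2.6, 2.6], [-0.5, 2.12], [-1.47, 1.34], [0.16, 2.42], [-1.27, 4.41], [0.06, 2.06], [-2.6, 2.6]. Speed limits (rad/s): [2.22, 2.22, 2.79, 2.79, 3.14, 3.14, 3.14].

## Interface

Orientations are given as a unit quaternion [x, y, z, w].
In Python, from cell import sensors, read_camera, job gives the robot as it stands.
- The arm moves only by the tool move_arm, never from a script. Its argument "steps" is a list of rows, each a list of 6 numbers: the shift along the tool's x, y, z in cm, then the turn, a rotation vector about the tool's x, y, z in degrees. In form: [[tx, ty, tz, ax, ay, az], ...]. A call has 1 to 5 rows; each row is the pose to reach, as a shift and turn from the pose commanded when the call began, along the tool's axes at that moment; what a row does not reach only later rows make up. A row lasts 1/8 s, in which the tool goes at most 62.5 mm and 10.7 degrees, less where a joint would pass 70% of its speed; a pose out of reach is approached as far as the arm can. A call with a gripper value outside its range is refused whole. "gripper" is the opening, from 0 (shut) to 1 (fully open), set as the call begins (left out, the last holds). The fingers move at their own pace and stop on an object; "squeeze" is the grip in N (left out, the last holds). Time passes only in rows, so rows that repeat a pose let the fingers close. It gives the time, the measured TCP pose, the force, the opening and the grip force at its end, in the units of the state.
- sensors.get_state(): the state, without advancing time (a new reading comes with each control period).
- read_camera(name): name is "scene" or "top" or "wrist"; returns a dict with "img" (384x512x3 uint8, red, green, blue), "depth" (384x512 float32, m along the optical axis (not along the pixel's ray), 0 where there is no reading), "K" (3x3 intrinsics, pixels), "R" (3x3) and "t" (3): a world point X has camera coordinates R X + t. Camera axes: x right, y down, z forward; pixel columns grow to the right and rows downward; lengths in m; the calibration is good to about 2 mm. A picture is of the moment at which its call begins.
- job.finish_job(): hands the job in; it is judged then, once.
The state is a dict: "time": time; "joint_pos": joint angles; "dq": joint speeds; "joint_torque": joint torques, N m; "tool_pos": TCP position; "tool_rot": TCP orientation; "force": force on the tool from outside, world axes, zero at the start; "moment": the same for the moment, N m; "width": finger opening in m; "finger_force": force on a finger pad.
Only numpy, scipy, OpenCV 4.12 (cv2) and the standard library are available. Lean on these libraries where they do the work, as an engineer would, in place of code of your own. Each camera call takes 0.05 s, during which the arm holds its last target. There are 200 camera calls.

## Working session

There is one attempt and no reset: what is moved stays moved. The work goes in short steps, Python scripts to look and compute and a tool call to move; the robot and the scene stay as the last step left them, time stands still between calls to the robot, and variables do not carry over. Pictures are saved under pics/ and viewed, at most 14 in all, crops included, and the job is handed in when it is done.

Besides the shell and the picture viewer there is one more tool, called after "Call:" as name(argument=value, ...) on one line, values as JSON. move_arm: Moves the arm, as the interface text tells. Its arguments: {"type":"object","properties":{"steps":{"type":"array","items":{"type":"array","items":{"type":"number"}}},"gripper":{"type":"number"},"squeeze":{"type":"number"}},"required":["steps"]}

```bash
mkdir -p pics; ls; cat > h.py <<'E'
import numpy as np, cv2
from scipy.spatial.transform import Rotation as Ro
from cell import sensors, read_camera, job
def shot(n,f=None):
    c=read_camera(n)
    if f: cv2.imwrite('pics/'+f,c['img'][:,:,::-1])
    return c
def cloud(c):
    d=c['depth'];h,w=d.shape;u,v=np.meshgrid(np.arange(w),np.arange(h))
    K=c['K'];P=np.stack([(u-K[0,2])/K[0,0]*d,(v-K[1,2])/K[1,1]*d,d],-1)
    P=(P-c['t'])@c['R'];P[d==0]=np.nan
    return P
E
python3 - <<'E'
from h import *
for n in('scene','top'):
    c=shot(n); np.savez(n+'0.npz',**c)
    cv2.imwrite(f'pics/{n}0.png',cv2.resize(c['img'][:,:,::-1],(800,600),interpolation=cv2.INTER_CUBIC))
    print(n,c['K'].tolist(),(-c['R'].T@c['t']).round(3),c['R'].round(2).tolist())
print(sensors.get_state())
E
```

```text
pics
scene [[389.40048577151686, 0.0, 253.68017768770645], [0.0, 389.40048577151686, 188.04691964307557], [0.0, 0.0, 1.0]] [ 1.471 -0.542  0.894] [[0.5, 0.87, 0.01], [0.47, -0.26, -0.84], [-0.72, 0.43, -0.54]]
top [[421.4751868762696, 0.0, 253.3432010414148], [0.0, 421.4751868762696, 188.5384184551825], [0.0, 0.0, 1.0]] [0.29  0.028 1.406] [[-0.01, -1.0, -0.0], [-0.98, 0.01, -0.18], [0.18, 0.0, -0.98]]
{'time': 0.1, 'joint_pos': array([ 1.30338938,  0.3328226 , -0.06469269,  1.46087348,  0.02163161,
        1.34990164, -0.08847125]), 'dq': array([-9.07927318e-04, -7.78792156e-04,  1.19878876e-03, -2.44233884e-03,
       -2.77255844e-04, -1.47154139e-03, -1.56192920e-05]), 'joint_torque': array([ 2.81188797e-03, -6.26747990e+01,  5.04643342e-02, -3.92427993e+01,
        1.63919572e-02,  7.00527162e-03,  8.23943810e-05]), 'tool_pos': array([ 0.15137938, -0.60603628,  0.23057908]), 'tool_rot': array([ 9.92514880e-01,  1.22122010e-01, -1.25721113e-04, -6.42204075e-04]), 'force': array([-0.01775645, -0.56489069,  0.42432773]), 'moment': array([ 0.00253933, -0.04800942, -0.00276571]), 'finger_force': 0.0, 'width': 0.08537433231613707}
```

View pics/top0.png

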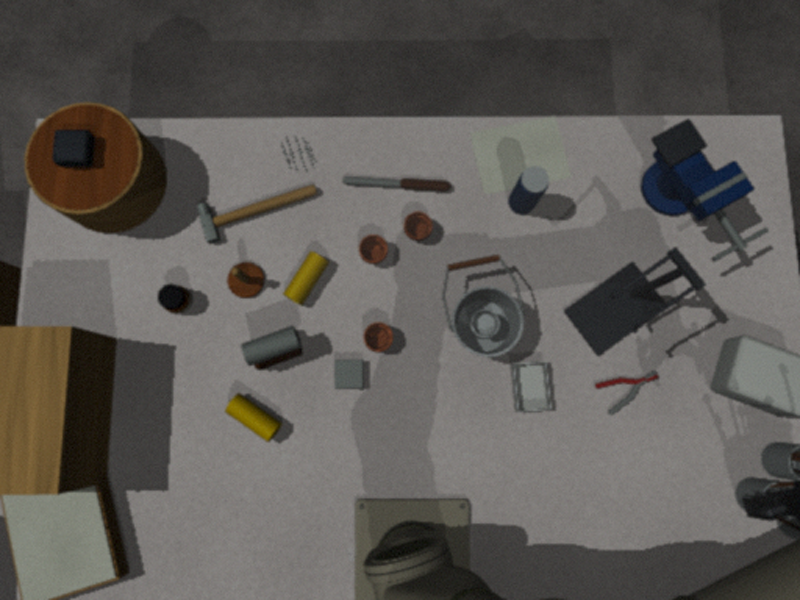

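View pics/scene0.png

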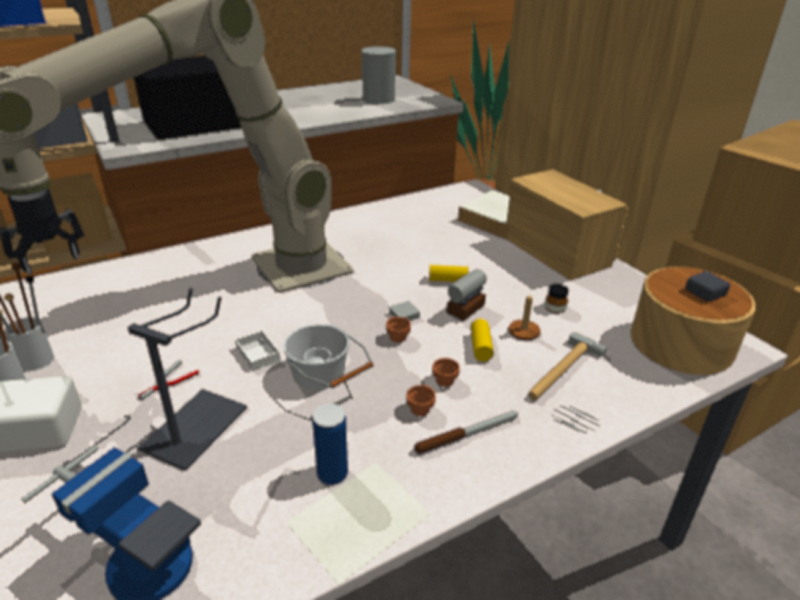

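The top view (800 px) shows three copper cups at (373,249), (417,227) and (378,338), and the pail at (490,322) with its grip at (473,263). The steel beaker is at (272,347) on the rest. The look-alikes are the yellow cylinders at (305,278) and (252,417). The peg is at (245,275), and the hook stand has its plate at (610,308) with the prongs at about (650–720,280–350).

```bash
python3 - <<'E'
from h import *
c=dict(np.load('top0.npz'));P=cloud(c);s=512/800
I=c['img'].astype(int)
def reg(u,v,r,zl,zh):
    a=P[int((v-r)*s):int((v+r)*s),int((u-r)*s):int((u+r)*s)].reshape(-1,3)
    return a[(a[:,2]>zl)&(a[:,2]<zh)]
for n,u,v in(('c0',373,249),('c1',417,227),('c2',378,338)):
    a=reg(u,v,24,.035,.06); q,r=cv2.minEnclosingCircle(a[:,:2].astype(np.float32)); print(n,np.round(q,4),round(r,4),len(a),np.median(a[:,2]))
a=reg(490,322,60,.079,.095); q,r=cv2.minEnclosingCircle(a[:,:2].astype(np.float32)); print('pail',q,r,len(a))
a=reg(490,322,25,.04,.06);print('sleeve',a.mean(0),len(a),cv2.minEnclosingCircle(a[:,:2].astype(np.float32)))
a=reg(473,263,30,.07,.1); print('grip',a.mean(0),len(a)); print(cv2.minAreaRect(a[:,:2].astype(np.float32)))
a=reg(272,347,45,.085,.12); print('beaker',a.mean(0),cv2.minAreaRect(a[:,:2].astype(np.float32)),len(a))
a=reg(245,275,28,.03,.12); print('peg',a.mean(0),a[a[:,2]>.095].mean(0),a[:,2].max())
a=reg(245,278,28,.006,.02);print('pegbase',cv2.minEnclosingCircle(a[:,:2].astype(np.float32)))
a=reg(690,300,70,.2,.3); print('hook',len(a),cv2.minAreaRect(a[:,:2].astype(np.float32)))
a=reg(610,305,70,.006,.016); print('base',cv2.boxPoints(cv2.minAreaRect(a[:,:2].astype(np.float32))))
np.set_printoptions(suppress=True,precision=3)
# scene cloud hook
c2=dict(np.load('scene0.npz'));P2=cloud(c2)
a=P2[int(270*s):int(460*s),int(110*s):int(250*s)].reshape(-1,3)
b=a[(a[:,2]>.235)&(a[:,2]<.3)&(a[:,0]<.75)&(a[:,0]>.2)];print(len(b));print(b[::max(1,len(b)//50)])
im=cv2.resize(c['img'][150:250,350:480,::-1],None,fx=5,fy=5,interpolation=cv2.INTER_CUBIC)
im2=cv2.resize(c2['img'][170:300,70:170,::-1],None,fx=3.85,fy=3.85)[:500,:]
cv2.imwrite('pics/hk.png',im)
E
```

```text
c0 [0.6349 0.0783] 0.0311 75 0.043415520052414454
c1 [ 0.6857 -0.0177] 0.031 79 0.04376718777926377
c2 [0.4469 0.068 ] 0.031 69 0.043394004325579424
pail (0.5023350715637207, -0.13802620768547058) 0.10572858899831772 416
sleeve [ 0.48403019 -0.17218417  0.04877465] 139 ((0.4750230014324188, -0.15718793869018555), 0.06382926553487778)
grip [ 0.57664967 -0.13162683  0.08160227] 228
((0.5724045634269714, -0.12748681008815765), (0.11724241077899933, 0.07726935297250748), 88.96434783935547)
beaker [0.42458653 0.28171861 0.09671282] ((0.42497432231903076, 0.28250187635421753), (0.04617123305797577, 0.11010564863681793), 20.05105209350586) 497
peg [0.57285874 0.35224157 0.08242052] [0.57530525 0.35450412 0.10324613] 0.10968053755421649
pegbase ((0.5869952440261841, 0.360666960477829), 0.07446887344121933)
hook 555 ((0.5014005899429321, -0.42515426874160767), (0.0838153213262558, 0.15422920882701874), 32.7701530456543)
base [[ 0.36744192 -0.58041376]
 [ 0.6713187  -0.5826524 ]
 [ 0.6735928  -0.2739662 ]
 [ 0.369716   -0.27172756]]
515
[[ 0.426 -0.387  0.267]
 [ 0.432 -0.386  0.26 ]
 [ 0.435 
[... 491 characters left out ...]
46]
 [ 0.522 -0.494  0.274]
 [ 0.536 -0.414  0.254]
 [ 0.524 -0.5    0.274]
 [ 0.539 -0.477  0.275]
 [ 0.518 -0.51   0.27 ]
 [ 0.534 -0.487  0.272]
 [ 0.544 -0.434  0.26 ]
 [ 0.522 -0.503  0.267]
 [ 0.545 -0.481  0.274]
 [ 0.549 -0.44   0.262]
 [ 0.523 -0.504  0.264]
 [ 0.552 -0.482  0.275]
 [ 0.562 -0.459  0.273]
 [ 0.528 -0.502  0.264]
 [ 0.558 -0.48   0.275]
 [ 0.567 -0.457  0.273]
 [ 0.537 -0.494  0.264]
 [ 0.566 -0.472  0.274]
 [ 0.56  -0.448  0.262]
 [ 0.563 -0.475  0.27 ]
 [ 0.546 -0.489  0.261]
 [ 0.576 -0.467  0.273]
 [ 0.553 -0.483  0.26 ]
 [ 0.571 -0.46   0.264]
 [ 0.559 -0.476  0.258]
 [ 0.546 -0.491  0.251]
 [ 0.575 -0.464  0.261]
 [ 0.545 -0.487  0.243]
 [ 0.547 -0.48   0.238]]
```

View pics/hk.png

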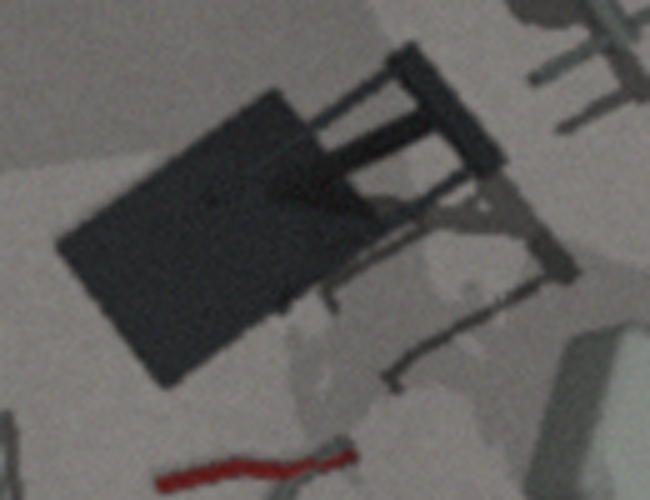

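```bash
cat >> h.py <<'E'
from scipy.optimize import least_squares
def fitc(a,r,x0):
    return least_squares(lambda p:np.hypot(*(a[:,:2]-p).T)-r,x0,loss='soft_l1',f_scale=.002).x
def cups(c):
    P=cloud(c);I=cv2.cvtColor(c['img'],cv2.COLOR_RGB2HSV)
    m=((P[...,2]>.03)&(P[...,2]<.055)&(I[...,0]<14)&(I[...,1]>90)).astype(np.uint8)
    n,l,s,_=cv2.connectedComponentsWithStats(m)
    for i in range(1,n):
        if s[i,4]>30:
            q,r=cv2.minEnclosingCircle(P[l==i][:,:2].astype(np.float32)); print('cup?',np.round(q,4),round(r,4),s[i,4])
def pail(c,x0=(.485,-.17)):
    P=cloud(c).reshape(-1,3);x=np.array(x0)
    for _ in range(4):
        d=np.hypot(*(P[:,:2]-x).T);a=P[(abs(d-.068)<.012)&(P[:,2]>.080)&(P[:,2]<.09)];x=fitc(a,.0685,x)
    d=np.hypot(*(P[:,:2]-x).T);s=P[(d<.036)&(P[:,2]>.045)&(P[:,2]<.056)]
    print('pail',x.round(4),len(a),'sleeve',fitc(s,.0285,x).round(4),s[:,2].mean())
    I=cv2.cvtColor(c['img'],cv2.COLOR_RGB2HSV).reshape(-1,3)
    m=(I[:,0]<14)&(I[:,1]>100)&(P[:,2]>.07)&(P[:,2]<.1)&(np.hypot(*(P[:,:2]-x).T)<.2)&(np.hypot(*(P[:,:2]-x).T)>.09)
    g=P[m];print('grip',g.mean(0).round(4),len(g),cv2.minAreaRect(g[:,:2].astype(np.float32)))
    v=g.mean(0)[:2]-x;print('yaw by centre',np.degrees(np.arctan2(v[1],v[0])),np.hypot(*v))
E
python3 - <<'E'
from h import *
np.set_printoptions(suppress=True,precision=4)
for n in('top','scene'):
    c=dict(np.load(n+'0.npz'));cups(c);pail(c)
E
```

```text
cup? [ 0.6849 -0.0177] 0.0304 75
cup? [0.6347 0.0784] 0.0305 79
cup? [0.4464 0.0675] 0.0303 78
pail [ 0.4726 -0.1543] 287 sleeve [ 0.4725 -0.1546] 0.049814276013481644
grip [ 0.595  -0.1308  0.0827] 65 ((0.5947409272193909, -0.12942452728748322), (0.007944709621369839, 0.10186515748500824), 11.761493682861328)
yaw by centre 10.88647289292018 0.12464974252776502
cup? [-0.6498  0.8616] 0.1211 62
cup? [-0.6534  0.6224] 0.0679 49
cup? [-0.6556  0.0538] 0.0416 38
cup? [-0.6475 -0.0786] 0.0472 45
cup? [-0.6531 -0.2176] 0.0876 88
cup? [-0.6721 -0.3764] 0.0396 41
cup? [0.433 0.281] 0.0505 91
cup? [0.4415 0.0688] 0.0301 52
cup? [0.4625 0.0569] 0.0249 45
cup? [0.6374 0.077 ] 0.0324 104
cup? [ 0.6849 -0.0197] 0.0329 127
pail [ 0.4739 -0.157 ] 179 sleeve [ 0.4734 -0.1573] 0.04749226193258798
grip [ 0.5975 -0.134   0.0799] 83 ((0.5957387685775757, -0.1310621201992035), (0.012664454989135265, 0.10338585078716278), 11.863550186157227)
yaw by centre 10.558992232254877 0.12571008522426827
```

Call:
move_arm(steps=[[0,0,-2,0,0,4],[0,0,-4,0,0,8],[0,0,-5,0,0,14]])

```text
time: 0.48
tool_pos: [0.1515, -0.6065, 0.2821]
tool_rot: [1.0, -0.001, 0.0, 0.0]
force: [0.4, -0.9, 0.4]
width: 0.0854
finger_force: 0.0
```

Call:
move_arm(steps=[[3,-4,0,0,0,0],[6,-8.2,0,0,0,0],[9,-12.3,0,0,0,0],[12,-16.5,0,0,0,0],[15,-20.6,0,0,0,0]])

```text
time: 1.1
tool_pos: [0.3021, -0.3986, 0.2811]
tool_rot: [1.0, 0.0, -0.0, -0.0]
force: [0.7, 0.7, -0.6]
width: 0.0853
finger_force: 0.0
```

Call:
move_arm(steps=[[2.5,-5,0,0,0,0],[5,-10,0,0,0,0],[7.5,-15,0,0,0,0],[10,-20,0,0,0,0],[12,-25,0,0,0,0]])

```text
time: 1.72
tool_pos: [0.4217, -0.1484, 0.2811]
tool_rot: [1.0, 0.0, -0.0, 0.0]
force: [0.4, -0.2, 0.0]
width: 0.0856
finger_force: 0.0
```

Call:
move_arm(steps=[[0.5,-6,0,0,0,0],[1,-12,2,0,0,0],[1.9,-18,6,0,0,0],[2.2,-21.8,11,0,0,0],[2.2,-21.8,13,0,0,0]])

```text
time: 2.35
tool_pos: [0.442, 0.0706, 0.1494]
tool_rot: [1.0, 0.002, -0.001, -0.0]
force: [0.0, -1.7, -0.8]
width: 0.0851
finger_force: 0.0
```

```bash
python3 - <<'E'
from h import *
c=shot('wrist','w1.png'); np.savez('w1.npz',**c)
print(sensors.get_state()['tool_pos']); cups(c); cups(shot('top'))
E
```

```text
[0.44058689 0.06972412 0.14659979]
cup? [0.4465 0.0675] 0.031 1001
cup? [0.4468 0.2838] 0.0416 473
cup? [0.422  0.2399] 0.0141 149
cup? [ 0.6853 -0.0171] 0.0304 78
cup? [0.6352 0.0783] 0.0304 67
cup? [0.3951 0.2886] 0.0314 43
```

View pics/w1.png

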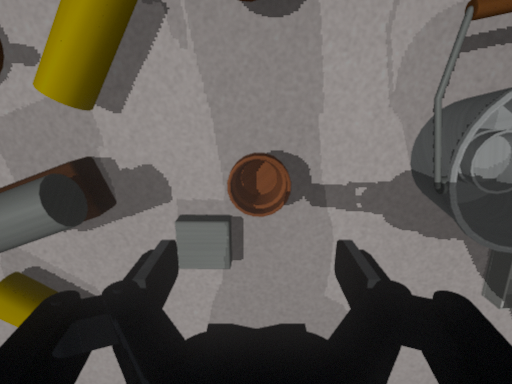

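Call:
move_arm(steps=[[0.3,0,4,0,0,0],[0.3,0,8,0,0,0],[0.3,0,8,0,0,0],[0.3,0,8,0,0,0]])

```text
time: 2.95
tool_pos: [0.4473, 0.0675, 0.0732]
tool_rot: [1.0, -0.0, 0.001, 0.0]
force: [1.1, 0.2, 0.6]
width: 0.0855
finger_force: 0.0
```

The crop shows the copper cup at (258,184), matching the description. The steel block at (203,240) is clear of the fingers and the yellow look-alikes are well away, so I go down.

Call:
move_arm(steps=[[0,0,3,0,0,0],[0,0,6.1,0,0,0],[0,0,6.1,0,0,0]])

```text
time: 3.32
tool_pos: [0.4461, 0.0674, 0.0107]
tool_rot: [1.0, 0.0, -0.0, 0.0]
force: [0.5, 0.2, 0.2]
width: 0.0852
finger_force: 0.0
```

Call:
move_arm(steps=[[0,0,0,0,0,0],[0,0,0,0,0,0],[0,0,0,0,0,0],[0,0,0,0,0,0]], gripper=0.3, squeeze=30)

```text
time: 3.82
tool_pos: [0.4477, 0.0678, 0.0125]
tool_rot: [1.0, 0.0, 0.002, 0.0]
force: [-3.5, -0.6, 11.0]
width: 0.0615
finger_force: 30.0
```

Call:
move_arm(steps=[[0,0,-4,0,0,0],[0,0,-9,0,0,0],[0,0,-14,0,0,0],[0,0,-14,0,0,0]])

```text
time: 4.32
tool_pos: [0.4488, 0.0683, 0.1551]
tool_rot: [1.0, 0.0, 0.004, 0.001]
force: [0.8, 0.3, -0.3]
width: 0.0614
finger_force: 33.1
```

Call:
move_arm(steps=[[0.5,5,-2,0,0,0],[1,10,-3,0,0,0],[0,15,-4,0,0,0],[-1,19,-4,0,0,0],[-1,19,-4,0,0,0]])

```text
time: 4.95
tool_pos: [0.4352, -0.1253, 0.1903]
tool_rot: [1.0, -0.002, -0.0, 0.0]
force: [-0.3, 0.4, -0.8]
width: 0.0615
finger_force: 33.1
```

```bash
python3 - <<'E'
from h import *
c=shot('wrist','w2.png'); print(sensors.get_state()['tool_pos']); pail(c); cups(c); pail(shot('top'))
E
```

```text
[ 0.43581771 -0.12319532  0.19034464]
pail [ 0.473  -0.1549] 3376 sleeve [ 0.4728 -0.1549] 0.048827533004230005
grip [ 0.588  -0.1138  0.0798] 474 ((0.59214186668396, -0.12160441279411316), (0.01263955794274807, 0.09029380977153778), 10.817338943481445)
yaw by centre 19.64862308676361 0.12214865492155004
cup? [0.6096 0.0754] 0.0181 277
pail [ 0.4725 -0.1537] 62 sleeve [ 0.4725 -0.1537] nan
grip [ 0.5938 -0.1254  0.0828] 62 ((0.594770610332489, -0.12940919399261475), (0.00797673687338829, 0.10185784846544266), 11.04202651977539)
yaw by centre 13.132690484494619 0.12454783814024366h.py:28: RuntimeWarning: Mean of empty slice.
  print('pail',x.round(4),len(a),'sleeve',fitc(s,.0285,x).round(4),s[:,2].mean())
  ret = ret.dtype.type(ret / rcount)
```

View pics/w2.png

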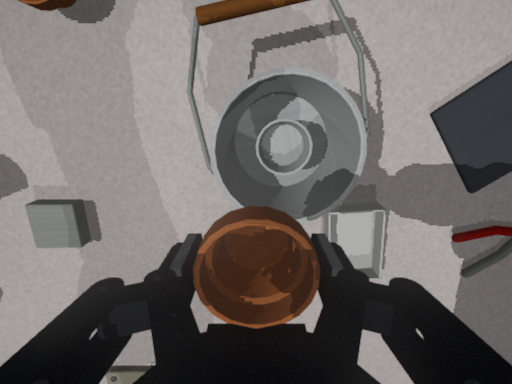

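The held cup is level at (255,265). The pail's holder sits at (284,146), measured as (0.473,-0.155).

Call:
move_arm(steps=[[2,1.6,2,0,0,0],[3.7,3.2,5,0,0,0],[3.7,3.2,8,0,0,0],[3.7,3.2,8,0,0,0],[3.7,3.2,8,0,0,0]])

```text
time: 5.68
tool_pos: [0.474, -0.1534, 0.1115]
tool_rot: [1.0, 0.001, 0.001, 0.0]
force: [0.3, -1.0, 0.5]
width: 0.0614
finger_force: 33.1
```

Call:
move_arm(steps=[[0,0,3,0,0,0],[0,0,5,0,0,0],[0,0,5,0,0,0]])

```text
time: 6.05
tool_pos: [0.4732, -0.1539, 0.0607]
tool_rot: [1.0, 0.001, -0.0, -0.0]
force: [0.9, -0.0, -0.1]
width: 0.0612
finger_force: 33.1
```

Foot at about 49 mm above the bench, at the sleeve mouth. Small correction and down.

Call:
move_arm(steps=[[0,0.1,0.8,0,0,0],[0,0.1,1.3,0,0,0],[0,0.1,1.7,0,0,0],[0,0.1,1.7,0,0,0]])

```text
time: 6.55
tool_pos: [0.4732, -0.1552, 0.0432]
tool_rot: [1.0, 0.0, -0.0, -0.0]
force: [-0.2, 0.3, 0.6]
width: 0.061
finger_force: 33.1
```

Call:
move_arm(steps=[[0,0,0,0,0,0],[0,0,0,0,0,0],[0,0,0,0,0,0]], gripper=0.88)

```text
time: 6.92
tool_pos: [0.4734, -0.1553, 0.0435]
tool_rot: [1.0, 0.0, 0.0, 0.0]
force: [-0.3, 0.6, -0.9]
width: 0.0753
finger_force: 0.0
```

Call:
move_arm(steps=[[0,0,-3,0,0,0],[0,0,-8,0,0,0],[0,0,-14,0,0,0],[0,0,-14,0,0,0]])

```text
time: 7.42
tool_pos: [0.4758, -0.1558, 0.188]
tool_rot: [1.0, 0.0, 0.004, 0.002]
force: [-0.7, 0.2, -0.9]
width: 0.0753
finger_force: 0.0
```

Call:
move_arm(steps=[[4,-5,0,0,0,0],[8,-10,0,0,0,0],[10,-15,0,0,0,0],[10.5,-18,0,0,0,0],[10.5,-20,0,0,0,0]], gripper=1)

```text
time: 8.05
tool_pos: [0.5779, 0.047, 0.1823]
tool_rot: [1.0, 0.001, -0.001, -0.0]
force: [-0.1, -0.5, 0.1]
width: 0.0854
finger_force: 0.0
```

```bash
cat >> h.py <<'E'
def stack(c,top,x0=(.473,-.155)):
    P=cloud(c).reshape(-1,3);d=np.hypot(*(P[:,:2]-np.array(x0)).T)
    s=P[(d<.042)&(P[:,2]>top-.006)&(P[:,2]<top+.006)]
    print('stack',fitc(s,.029,x0).round(4),len(s),s[:,2].mean(),'zmax',P[(d<.04)][:,2].max())
E
python3 - <<'E'
from h import *
c=shot('wrist','w3.png'); print(sensors.get_state()['tool_pos']); cups(c)
c=shot('top');stack(c,.074);cups(c)
E
```

```text
[0.5774956  0.0496298  0.18247067]
cup? [ 0.6852 -0.0172] 0.0309 1077
cup? [0.6352 0.0786] 0.0308 778
cup? [ 0.4829 -0.1447] 0.0179 49
cup? [ 0.47   -0.1579] 0.0232 722
cup? [0.4375 0.2879] 0.0512 969
stack [ 0.472  -0.1552] 65 0.07376794868926966 zmax 0.08146355569972319
cup? [ 0.471  -0.1561] 0.0257 167
```

Call:
move_arm(steps=[[3,-1.5,2,0,0,0],[5.7,-3.2,6,0,0,0],[5.7,-3.2,10,0,0,0],[5.7,-3.2,10,0,0,0],[5.7,-3.2,10,0,0,0]])

```text
time: 8.78
tool_pos: [0.6358, 0.0759, 0.0848]
tool_rot: [1.0, -0.0, 0.001, 0.0]
force: [-0.1, 0.6, 0.7]
width: 0.0853
finger_force: 0.0
```

```bash
python3 - <<'E'
from h import *
c=shot('wrist'); print(sensors.get_state()['tool_pos']); cups(c)
E
```

```text
[0.63615832 0.07618395 0.08539404]
cup? [ 0.6857 -0.017 ] 0.0311 2754
cup? [0.6355 0.0784] 0.0311 1902
cup? [0.4611 0.245 ] 0.0056 50
```

Call:
move_arm(steps=[[0,-0.2,3,0,0,0],[0,-0.2,7,0,0,0],[0,-0.2,7,0,0,0],[0,-0.2,7,0,0,0]])

```text
time: 9.32
tool_pos: [0.6365, 0.0789, 0.0159]
tool_rot: [1.0, 0.0, 0.001, -0.0]
force: [0.4, -0.2, 0.4]
width: 0.0854
finger_force: 0.0
```

Call:
move_arm(steps=[[0,0,0,0,0,0],[0,0,0,0,0,0],[0,0,0,0,0,0],[0,0,0,0,0,0]], gripper=0.3)

```text
time: 9.82
tool_pos: [0.6364, 0.079, 0.0156]
tool_rot: [1.0, 0.0, 0.001, 0.0]
force: [-3.2, -0.8, 8.9]
width: 0.0613
finger_force: 31.1
```

Call:
move_arm(steps=[[0,0,-4,0,0,0],[0,0,-9,0,0,0],[0,0,-15,0,0,0],[-3,5,-15,0,0,0],[-6,10,-15,0,0,0]])

```text
time: 10.45
tool_pos: [0.575, -0.0218, 0.1648]
tool_rot: [1.0, 0.001, 0.001, 0.0]
force: [0.0, -0.2, -0.7]
width: 0.0613
finger_force: 33.1
```

Call:
move_arm(steps=[[-3,4,0,0,0,0],[-6,8,0,0,0,0],[-10,12,0,0,0,0],[-10.2,13.3,0,0,0,0],[-10.2,13.3,0,0,0,0]])

```text
time: 11.08
tool_pos: [0.4736, -0.1549, 0.1641]
tool_rot: [1.0, -0.001, 0.001, 0.0]
force: [0.6, 1.6, -0.3]
width: 0.0616
finger_force: 33.1
```

Call:
move_arm(steps=[[0,0,3,0,0,0],[0,0,6,0,0,0],[0,0,8.5,0,0,0],[0,0,9.9,0,0,0],[0,0,9.9,0,0,0]])

```text
time: 11.7
tool_pos: [0.4759, -0.1557, 0.0669]
tool_rot: [1.0, 0.0, 0.002, 0.002]
force: [-4.9, -7.3, 19.1]
width: 0.0614
finger_force: 43.6
```

Call:
move_arm(steps=[[0,0,0.1,0,0,0],[0,0,0.1,0,0,0],[0,0,0.1,0,0,0]], gripper=0.88)

```text
time: 12.08
tool_pos: [0.4735, -0.1536, 0.0633]
tool_rot: [1.0, 0.001, -0.0, -0.0]
force: [0.4, -0.1, -0.1]
width: 0.0749
finger_force: 0.0
```

Call:
move_arm(steps=[[0,0,-3,0,0,0],[0,0,-8,0,0,0],[4,-3,-12,0,0,0],[9,-5,-12,0,0,0],[14,-8,-12,0,0,0]])

```text
time: 12.7
tool_pos: [0.615, -0.0745, 0.1839]
tool_rot: [1.0, -0.001, 0.001, 0.001]
force: [0.3, -0.4, 0.0]
width: 0.0755
finger_force: 0.0
```

```bash
python3 - <<'E'
from h import *
c=shot('wrist'); print(sensors.get_state()['tool_pos']); cups(c)
c=shot('top');stack(c,.092);cups(c);stack(shot('scene'),.092)
E
```

```text
[ 0.61865157 -0.06756817  0.18212992]
cup? [ 0.6855 -0.0178] 0.0311 867
cup? [0.44   0.2444] 0.0297 536
cup? [ 0.4603 -0.1587] 0.0152 198
stack [ 0.473 -0.155] 0 nan zmax 0.6163974945080845
cup? [ 0.684 -0.012] 0.0295 31
cup? [0.3983 0.2744] 0.0242 37
stack [ 0.4727 -0.156 ] 69 0.08884158063114425 zmax 0.6142381011902831h.py:36: RuntimeWarning: Mean of empty slice.
  print('stack',fitc(s,.029,x0).round(4),len(s),s[:,2].mean(),'zmax',P[(d<.04)][:,2].max())
  ret = ret.dtype.type(ret / rcount)
```

```bash
python3 - <<'E'
from h import *
c=shot('wrist'); P=cloud(c).reshape(-1,3)
d=np.hypot(*(P[:,:2]-np.array([.473,-.155])).T)
for t in(.085,.090,.095,.1,.105,.11): print(t,((d<.045)&(abs(P[:,2]-t)<.0025)).sum())
s=P[(d<.045)&(P[:,2]>.086)&(P[:,2]<.13)];print(len(s),s.min(0),s.max(0),np.percentile(s[:,2],[50,90,98]))
c2=shot('scene')
cv2.imwrite('pics/mix.png',np.vstack([cv2.resize(c['img'][250:384,:,::-1],(800,209)),cv2.resize(c2['img'][190:280,160:300,::-1],(600,386))[:, :].repeat(1,1) if 0 else np.pad(cv2.resize(c2['img'][190:280,160:300,::-1],(600,386)),((0,0),(0,200),(0,0)))]))
E
```

```text
0.085 134
0.09 229
0.095 10
0.1 0
0.105 0
0.11 0
272 [ 0.45485124 -0.15454286  0.08601063] [ 0.50411496 -0.12377193  0.09307504] [0.09085205 0.09211392 0.0928013 ]
```

View pics/mix.png

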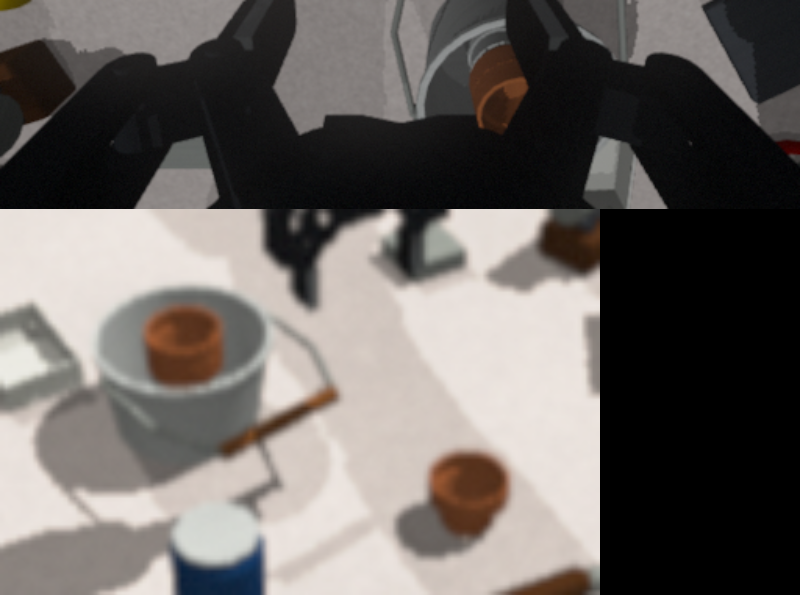

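The two cups are nested, with both collars visible at (183,345). The third stands at (468,490).

Call:
move_arm(steps=[[4,-3,2,0,0,0],[7.2,-5.7,6,0,0,0],[7.2,-5.7,10,0,0,0],[7.2,-5.7,10,0,0,0],[7.2,-5.7,10,0,0,0]], gripper=1)

```text
time: 13.58
tool_pos: [0.6856, -0.0186, 0.0855]
tool_rot: [1.0, -0.001, 0.001, 0.0]
force: [0.3, -0.0, 0.6]
width: 0.0856
finger_force: 0.0
```

```bash
python3 - <<'E'
from h import *
c=shot('wrist'); print(sensors.get_state()['tool_pos']); cups(c)
E
```

```text
[ 0.68605887 -0.01839236  0.08606935]
cup? [ 0.686  -0.0173] 0.0312 1914
```

Call:
move_arm(steps=[[0,-0.1,3,0,0,0],[0,-0.1,7,0,0,0],[0,-0.1,7,0,0,0],[0,-0.1,7,0,0,0]])

```text
time: 14.12
tool_pos: [0.6866, -0.0164, 0.0161]
tool_rot: [1.0, -0.0, 0.002, 0.0]
force: [-0.1, -0.6, -0.4]
width: 0.0857
finger_force: 0.0
```

Call:
move_arm(steps=[[0,0,0,0,0,0],[0,0,0,0,0,0],[0,0,0,0,0,0],[0,0,0,0,0,0]], gripper=0.3)

```text
time: 14.62
tool_pos: [0.6864, -0.0162, 0.0154]
tool_rot: [1.0, 0.0, 0.001, 0.0]
force: [-1.8, -0.8, 8.2]
width: 0.0598
finger_force: 32.7
```

Call:
move_arm(steps=[[0,0,-4,0,0,0],[0,0,-9,0,0,0],[-4,2,-15,0,0,0],[-9,5,-17,0,0,0],[-14,9,-17,0,0,0]])

```text
time: 15.25
tool_pos: [0.5533, -0.0997, 0.1854]
tool_rot: [1.0, 0.001, 0.002, 0.001]
force: [0.7, -1.3, -0.0]
width: 0.0597
finger_force: 33.6
```

Call:
move_arm(steps=[[-4,2.5,0,0,0,0],[-7.2,4.7,0,0,0,0],[-7.2,4.7,0,0,0,0],[-7.2,4.7,0,0,0,0]])

```text
time: 15.75
tool_pos: [0.482, -0.1466, 0.1834]
tool_rot: [1.0, 0.0, 0.001, 0.0]
force: [0.2, 0.8, -0.1]
width: 0.0596
finger_force: 33.5
```

Call:
move_arm(steps=[[-0.9,0.8,2,0,0,0],[-0.9,0.8,3,0,0,0],[-0.9,0.8,3,0,0,0]])

```text
time: 16.12
tool_pos: [0.4728, -0.1539, 0.1523]
tool_rot: [1.0, 0.001, -0.0, -0.001]
force: [0.3, -0.2, -1.2]
width: 0.06
finger_force: 33.6
```

```bash
python3 - <<'E'
from h import *
c=shot('wrist'); print(sensors.get_state()['tool_pos']); P=cloud(c).reshape(-1,3)
I=cv2.cvtColor(c['img'],cv2.COLOR_RGB2HSV).reshape(-1,3)
s=P[(I[:,0]<14)&(I[:,1]>90)&(P[:,2]>.165)&(P[:,2]<.24)];print(len(s),np.percentile(s[:,2],[50,90,99]))
if len(s)>20:
    t=np.percentile(s[:,2],95);s=s[s[:,2]>t-.012];A=np.c_[s[:,:2],np.ones(len(s))]; print(cv2.minEnclosingCircle(s[:,:2].astype(np.float32)))
c2=shot('scene')
cv2.imwrite('pics/mix2.png',np.hstack([cv2.resize(c['img'][150:384,120:400,::-1],(400,334)),cv2.resize(c2['img'][140:280,150:310,::-1],(382,334))]))
E
```

```text
[ 0.47313858 -0.15401302  0.15287999]
6440 [0.17623239 0.18086728 0.18164625]
((0.47262731194496155, -0.15440668165683746), 0.03144761547446251)
```

View pics/mix2.png

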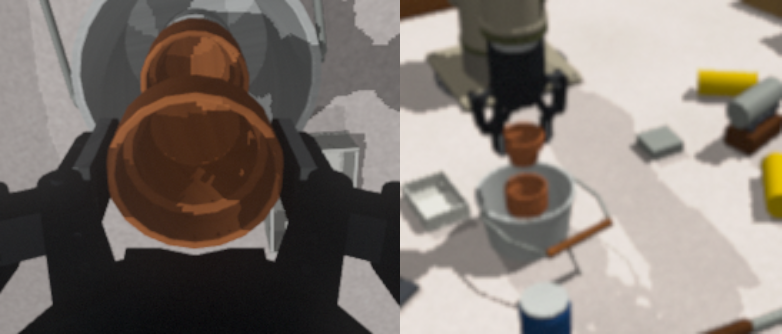

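The cup is level at (195,165) and above the stack at (195,65). Lowering slowly.

Call:
move_arm(steps=[[0,0,2.5,0,0,0],[0,0,4.5,0,0,0],[0,0,6,0,0,0],[0,0,7,0,0,0],[0,0,7,0,0,0]])

```text
time: 16.85
tool_pos: [0.4754, -0.1523, 0.0856]
tool_rot: [1.0, 0.001, 0.002, -0.001]
force: [-4.7, 9.4, 27.0]
width: 0.0599
finger_force: 45.8
```

Call:
move_arm(steps=[[0,0,0,0,0,0],[0,0,0,0,0,0],[0,0,0,0,0,0]], gripper=0.88)

```text
time: 17.23
tool_pos: [0.4724, -0.1551, 0.0827]
tool_rot: [1.0, 0.0, -0.0, 0.0]
force: [-1.3, 0.2, 0.5]
width: 0.0752
finger_force: 0.0
```

Call:
move_arm(steps=[[0,0,-3,0,0,0],[0,0,-8,0,0,0],[-3,0,-11,0,0,0],[-6,0,-11,0,0,0],[-6,0,-11,0,0,0]])

```text
time: 17.85
tool_pos: [0.4111, -0.1557, 0.193]
tool_rot: [1.0, -0.001, -0.0, 0.001]
force: [-0.3, -0.2, -0.3]
width: 0.0752
finger_force: 0.0
```

```bash
python3 - <<'E'
from h import *
c=shot('wrist'); print(sensors.get_state()['tool_pos']);pail(c,(.473,-.155)); stack(c,.11)
P=cloud(c);I=cv2.cvtColor(c['img'],cv2.COLOR_RGB2HSV)
m=(I[...,0]<14)&(I[...,1]>90)&(P[...,2]>.07)&(P[...,2]<.1)&(P[...,0]>.56)
g=P[m];print(g.mean(0),len(g),cv2.minAreaRect(g[:,:2].astype(np.float32)));cups(c)
c2=shot('scene');stack(c2,.11);cups(c2)
cv2.imwrite('pics/mix3.png',np.hstack([cv2.resize(c['img'][:,:,::-1],(400,300)),cv2.resize(c2['img'][140:280,150:310,::-1],(343,300))]))
E
```

```text
[ 0.41202036 -0.15548253  0.19293738]
pail [ 0.4727 -0.1551] 4058 sleeve [ 0.4727 -0.1551] nan
grip [nan nan nan] 0 ((0.0, 0.0), (0.0, 0.0), 0.0)
yaw by centre nan nan
stack [ 0.472 -0.154] 1100 0.1090583019353362 zmax 0.11140272526067163
[nan nan nan] 0 ((0.0, 0.0), (0.0, 0.0), 0.0)
stack [ 0.4732 -0.1564] 68 0.10709634352199607 zmax 0.5801969155713805
cup? [-0.6568  0.9166] 0.0751 41
cup? [-0.6493  0.6466] 0.0955 69
cup? [-0.6482  0.4939] 0.0473 42
cup? [-0.6466 -0.0032] 0.0951 89
cup? [-0.6655 -0.3036] 0.1 122
cup? [0.4303 0.2807] 0.052 98h.py:28: RuntimeWarning: Mean of empty slice.
  print('pail',x.round(4),len(a),'sleeve',fitc(s,.0285,x).round(4),s[:,2].mean())
  ret = ret.dtype.type(ret / rcount)
h.py:31: RuntimeWarning: Mean of empty slice.
  g=P[m];print('grip',g.mean(0).round(4),len(g),cv2.minAreaRect(g[:,:2].astype(np.float32)))
  ret = um.true_divide(
h.py:32: RuntimeWarning: Mean of empty slice.
  v=g.mean(0)[:2]-x;print('yaw by centre',np.degrees(np.arctan2(v[1],v[0])),np.hypot(*v))
<stdin>:5: RuntimeWarning: Mean of empty slice.
```

View pics/mix3.png

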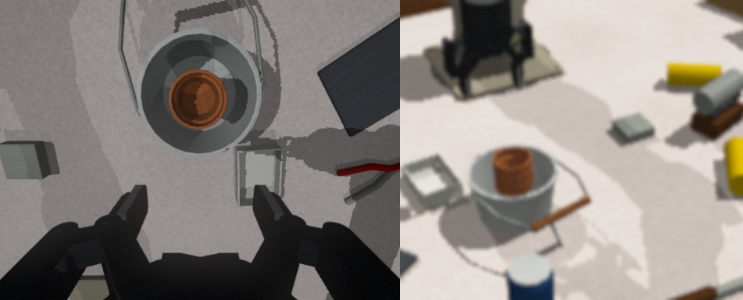

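Three cups are nested, with the stack top at 110 mm, and no other cups are on the bench. Now the bail: turn the tool so it closes along the pail's x (yaw 11°) above the grip at (0.5955,-0.131).

Call:
move_arm(steps=[[4,-0.5,0,0,0,-10],[8,-1,0,0,0,-20],[12,-1.5,0,0,0,-30],[16,-2,0,0,0,-40],[18.4,-2.4,0,0,0,-50]], gripper=0.5)

```text
time: 18.58
tool_pos: [0.5986, -0.1299, 0.1915]
tool_rot: [0.905, 0.426, 0.0, -0.001]
force: [-1.0, 0.1, 0.7]
width: 0.0424
finger_force: 0.0
```

Call:
move_arm(steps=[[0,0,1,0,0,-10],[0,0,2,0,0,-20],[0,0,3,0,0,-30],[0,0,3,0,0,-40],[0,0,3,0,0,-50]])

```text
time: 19.2
tool_pos: [0.597, -0.1305, 0.1618]
tool_rot: [0.64, 0.768, 0.001, -0.001]
force: [1.0, -0.3, 0.0]
width: 0.0428
finger_force: 0.0
```

```bash
cat >> h.py <<'E'
def rel(target):
    s=sensors.get_state();R=Ro.from_quat(s['tool_rot']);print('tool',s['tool_pos'].round(4),'axes',R.as_matrix().round(2).tolist(),'q',s['joint_pos'].round(2))
    print('shift cm in tool axes',(R.inv().apply(np.array(target)-s['tool_pos'])*100).round(2))
E
python3 - <<'E'
from h import *
c=shot('wrist','w5.png');P=cloud(c);I=cv2.cvtColor(c['img'],cv2.COLOR_RGB2HSV)
m=(I[...,0]<14)&(I[...,1]>90)&(P[...,2]>.06)&(P[...,2]<.1)&(P[...,0]>.56)
g=P[m];print(g.mean(0),g[:,2].max(),len(g),cv2.minAreaRect(g[:,:2].astype(np.float32)));rel([.5955,-.131,.06])
E
```

```text
[ 0.59394737 -0.12577851  0.08131928] 0.08423803426775225 1639 ((0.5945972204208374, -0.12951330840587616), (0.012829985469579697, 0.10672774165868759), 11.335176467895508)
tool [ 0.597  -0.1306  0.1618] axes [[-0.19, 0.98, -0.0], [0.98, 0.19, 0.0], [0.0, -0.0, -1.0]] q [ 0.87  0.53 -0.98  1.55  0.45  1.3   0.02]
shift cm in tool axes [-0.03 -0.15 10.18]
```

Call:
move_arm(steps=[[0,-0.2,4,0,0,0],[0,-0.2,8,0,0,0],[0,-0.2,10.6,0,0,0],[0,-0.2,10.6,0,0,0],[0,-0.2,10.6,0,0,0]])

```text
time: 19.88
tool_pos: [0.5954, -0.1309, 0.0577]
tool_rot: [0.643, 0.766, 0.001, 0.0]
force: [-0.3, 0.1, 0.3]
width: 0.0424
finger_force: 0.0
```

Call:
move_arm(steps=[[0,0,0,0,0,0],[0,0,0,0,0,0],[0,0,0,0,0,0],[0,0,0,0,0,0]], gripper=0.05, squeeze=20)

```text
time: 20.38
tool_pos: [0.5952, -0.1315, 0.0575]
tool_rot: [0.643, 0.766, 0.0, 0.001]
force: [0.8, -0.9, 5.8]
width: 0.0134
finger_force: 19.6
```

Call:
move_arm(steps=[[0,-0.2,-2.2,0,0,0],[0,-0.75,-4.3,0,0,0],[0,-1.7,-6.25,0,0,0],[0,-2.9,-8,0,0,0],[0,-4.5,-9.6,0,0,0]])

```text
time: 21.0
tool_pos: [0.5507, -0.139, 0.1552]
tool_rot: [0.643, 0.766, 0.001, 0.002]
force: [4.5, -0.5, 1.4]
width: 0.0132
finger_force: 19.5
```

```bash
python3 - <<'E'
from h import *
print(sensors.get_state()['force'])
c=shot('scene')
cv2.imwrite('pics/b1.png',cv2.resize(c['img'][100:280,110:330,::-1],(660,540)));pail(shot('top'),(.473,-.155))
E
```

```text
[ 4.52641237 -0.54579189  1.35174781]
pail [ 0.4678 -0.1517] 160 sleeve [ 0.4677 -0.1514] 0.054884048698370706
grip [nan nan nan] 0 ((0.0, 0.0), (0.0, 0.0), 0.0)
yaw by centre nan nanh.py:31: RuntimeWarning: Mean of empty slice.
  g=P[m];print('grip',g.mean(0).round(4),len(g),cv2.minAreaRect(g[:,:2].astype(np.float32)))
  ret = um.true_divide(
h.py:32: RuntimeWarning: Mean of empty slice.
  v=g.mean(0)[:2]-x;print('yaw by centre',np.degrees(np.arctan2(v[1],v[0])),np.hypot(*v))
```

View pics/b1.png

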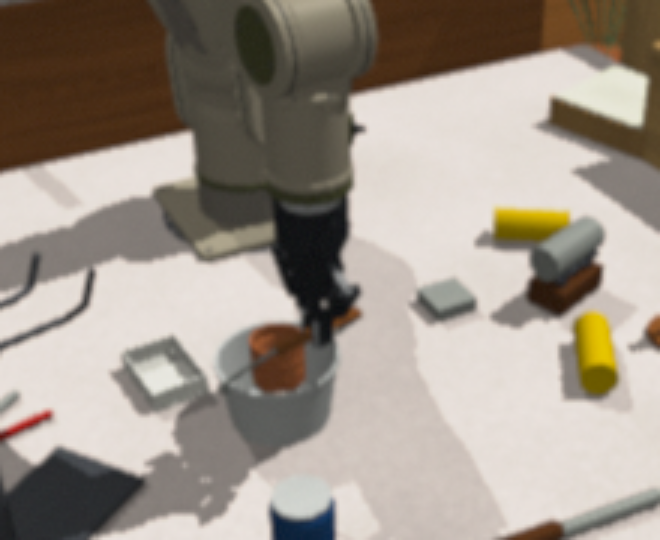

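The bail is coming up in the fingers at (320,325), with the pail upright. Continue the arc, then lift.

Call:
move_arm(steps=[[0,-1.8,-1.25,0,0,0],[0,-3.75,-2.15,0,0,0],[0,-5.85,-2.75,0,0,0],[0,-7.6,-2.95,0,0,0],[0,-7.6,-2.95,0,0,0]])

```text
time: 21.72
tool_pos: [0.4768, -0.1521, 0.1848]
tool_rot: [0.643, 0.766, 0.001, 0.002]
force: [1.3, 1.9, 17.7]
width: 0.0133
finger_force: 23.1
```

Call:
move_arm(steps=[[0,0,-1,0,0,0],[0,0,-2,0,0,0],[0,0,-4,0,0,0],[0,0,-4,0,0,0]], squeeze=60)

```text
time: 22.22
tool_pos: [0.4761, -0.1523, 0.2238]
tool_rot: [0.643, 0.766, 0.0, 0.001]
force: [0.4, -0.3, -6.9]
width: 0.0119
finger_force: 58.8
```

```bash
python3 - <<'E'
from h import *
s=sensors.get_state();print(s['force'],s['moment'],s['tool_pos'])
c=shot('scene');
cv2.imwrite('pics/b2.png',cv2.resize(c['img'][100:280,50:330,::-1],(784,504)))
E
```

```text
[ 0.38321961 -0.26788366 -6.94191743] [-0.02575307 -0.1527271   0.00369776] [ 0.47613307 -0.15234142  0.22380891]
```

View pics/b2.png

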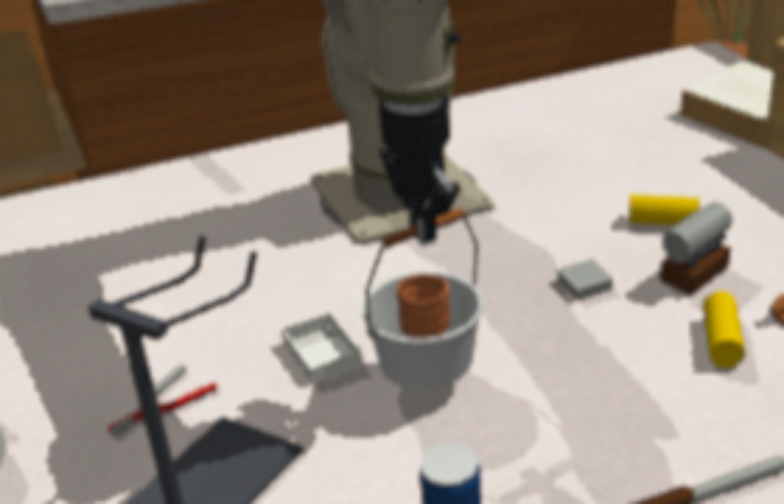

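```bash
python3 - <<'E'
from h import *
for n in('top','scene'):
    P=cloud(dict(np.load(n+'0.npz'))).reshape(-1,3)
    P=P[(P[:,2]>.225)&(P[:,2]<.285)&(P[:,0]>.38)&(P[:,0]<.62)&(P[:,1]>-.54)&(P[:,1]<-.32)]
    def f(p):
        a,x,y=p;d=P[:,:2]-[x,y];u=d@[np.cos(a),np.sin(a)];v=d@[-np.sin(a),np.cos(a)]
        return u,v
    def res(p):
        u,v=f(p);m=u<.1
        return np.where(m,abs(abs(v)-.034),0)
    p=least_squares(res,[np.radians(-57.5),.474,-.393],loss='soft_l1',f_scale=.003).x
    u,v=f(p);e=(np.cos(p[0]),np.sin(p[0]))
    cb=np.median(u[(P[:,2]>.268)&(u>.08)]); tip=[np.median(u[(P[:,2]>.256)&(u<0)&(v*s>0)]) for s in(1,-1)]
    for w,uu in(('bar-115',cb-.115),('tip+28',np.mean(tip)+.028)): print(n,np.degrees(p[0]),w,p[1]+uu*e[0],p[2]+uu*e[1])
    print(tip,cb,len(P))
rel([.46,-.38,.276])
E
```

```text
top -54.834579895623826 bar-115 0.4708900885218197 -0.3853382594406619
top -54.834579895623826 tip+28 0.4728327554205997 -0.3880956969461858
[np.float64(-0.03295979109962072), np.float64(-0.032725210796258335)] 0.10678445646761461 555
scene -54.55209705695047 bar-115 0.47559306374775623 -0.3904039305068267
scene -54.55209705695047 tip+28 0.47619850804786973 -0.3912543667080296
[np.float64(-0.02551746093688466), np.float64(-0.024300341412647225)] 0.1170471617903242 537
tool [ 0.4757 -0.1524  0.2229] axes [[-0.17, 0.98, 0.0], [0.98, 0.17, -0.0], [-0.0, 0.0, -1.0]] q [ 1.25  0.2  -1.12  1.75  0.18  1.31  0.26]
shift cm in tool axes [-22.14  -5.49  -5.3 ]
```

Call:
move_arm(steps=[[0,0,-2,0,0,0],[0,0,-4,0,0,0],[0,0,-6,0,0,0],[0,0,-6,0,0,0]])

```text
time: 22.78
tool_pos: [0.4758, -0.1523, 0.2827]
tool_rot: [0.643, 0.766, 0.0, 0.001]
force: [0.0, -0.2, -7.5]
width: 0.0119
finger_force: 59.2
```

Call:
move_arm(steps=[[-1,-0.5,0,0,0,4],[-3,-1.6,0,0,0,10],[-5.5,-3,0,0,0,17],[-8,-4.4,0,0,0,24],[-10,-5.5,0,0,0,30]])

```text
time: 23.4
tool_pos: [0.4374, -0.2615, 0.2806]
tool_rot: [0.82, 0.572, -0.0, -0.001]
force: [0.0, 0.4, -6.9]
width: 0.0118
finger_force: 59.2
```

```bash
python3 - <<'E'
from h import *
rel([.421,-.314,.281])
E
```

```text
tool [ 0.4374 -0.2615  0.2806] axes [[0.35, 0.94, -0.0], [0.94, -0.35, 0.0], [0.0, -0.0, -1.0]] q [ 1.37  0.15 -1.    1.64  0.13  1.42  0.  ]
shift cm in tool axes [-5.49  0.28 -0.04]
```

Call:
move_arm(steps=[[-1.5,0.1,0,0,0,7],[-3,0.2,0,0,0,14],[-4.3,0.3,0,0,0,22],[-5.2,0.3,0,0,0,29],[-5.5,0.3,0,0,0,34.6]])

```text
time: 24.02
tool_pos: [0.4217, -0.3136, 0.2804]
tool_rot: [0.953, 0.302, -0.001, -0.001]
force: [0.0, 0.1, -7.3]
width: 0.0118
finger_force: 59.2
```

Call:
move_arm(steps=[[0,0,0,0,0,0],[0,0,0,0,0,0],[0,0,0,0,0,0],[0,0,0,0,0,0]])

```text
time: 24.52
tool_pos: [0.4226, -0.3129, 0.2822]
tool_rot: [0.952, 0.305, -0.0, 0.0]
force: [0.5, -0.4, -7.0]
width: 0.0121
finger_force: 59.2
```

```bash
python3 - <<'E'
from h import *
rel([.473,-.388,.281])
c=shot('scene');c2=shot('wrist')
cv2.imwrite('pics/b3.png',np.hstack([cv2.resize(c['img'][100:280,50:250,::-1],(400,360)),cv2.resize(c2['img'][:,:,::-1],(400,360))]))
E
```

```text
tool [ 0.4226 -0.3129  0.2822] axes [[0.81, 0.58, -0.0], [0.58, -0.81, -0.0], [-0.0, 0.0, -1.0]] q [ 1.36  0.18 -0.9   1.61  0.14  1.43 -0.51]
shift cm in tool axes [-0.26  9.04  0.12]
```

View pics/b3.png

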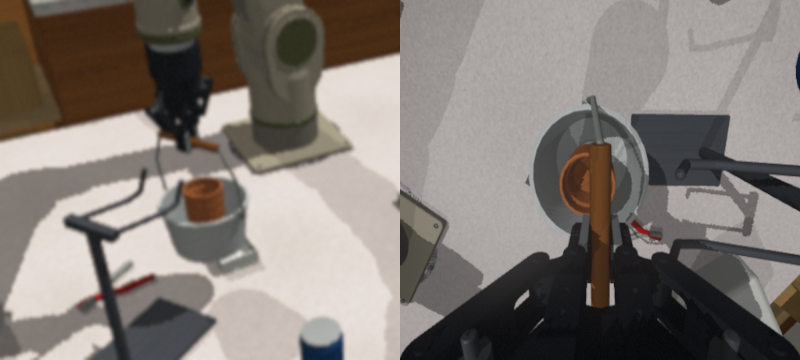

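The wrist view shows the grip across the fingers at about (597,225), and the prong tips to its right at about (682,170) and (677,245). I measure those tips from the depth.

```bash
python3 - <<'E'
from h import *
c=shot('wrist');P=cloud(c)
s=sensors.get_state();R=Ro.from_quat(s['tool_rot']).as_matrix()
I=cv2.cvtColor(c['img'],cv2.COLOR_RGB2HSV)
Q=(P.reshape(-1,3)-s['tool_pos'])@R   # tool frame
I=I.reshape(-1,3);z=P.reshape(-1,3)[:,2]
k=(z>.234)&(z<.29)&(Q[:,1]>.035)&(Q[:,1]<.2)&(abs(Q[:,0])<.08)
for sg in(1,-1):
    m=k&((Q[:,0]+.003)*sg>0)&(Q[:,1]<.14)
    a=Q[m]*100
    for lo in np.arange(3.5,14,1):
        b=a[(a[:,1]>=lo)&(a[:,1]<lo+1)]
        if len(b)>3: print(sg,lo,'x',b[:,0].mean().round(2),'z',(s['tool_pos'][2]*100-b[:,2].mean()).round(2),'max',(s['tool_pos'][2]*100-b[:,2].min()).round(2),len(b))
g=Q[(I[:,0]<14)&(I[:,1]>90)&(z>.27)];print('grip',g.min(0)*100,g.max(0)*100)
E
```

```text
1 5.5 x 3.27 z 26.96 max 27.32 154
1 6.5 x 3.45 z 25.81 max 27.07 106
1 7.5 x 3.32 z 24.37 max 25.16 113
1 8.5 x 3.22 z 24.26 max 24.5 169
1 9.5 x 3.22 z 24.28 max 24.52 181
1 10.5 x 3.21 z 24.47 max 24.76 188
1 11.5 x 3.2 z 24.75 max 25.09 208
1 12.5 x 3.19 z 25.02 max 25.38 205
1 13.5 x 3.18 z 25.2 max 25.47 105
-1 5.5 x -3.28 z 25.97 max 26.32 9
-1 6.5 x -3.3 z 25.38 max 26.54 158
-1 7.5 x -3.42 z 24.32 max 25.12 117
-1 8.5 x -3.47 z 24.26 max 24.49 130
-1 9.5 x -3.47 z 24.27 max 24.53 136
-1 10.5 x -3.51 z 24.46 max 24.78 158
-1 11.5 x -3.51 z 24.74 max 25.08 165
-1 12.5 x -3.52 z 25.01 max 25.37 173
-1 13.5 x -3.54 z 25.2 max 25.48 88
grip [-4.3177398  -0.63989013 -7.53328851] [ 5.63736304  0.75835944 -1.28011035]
```

Call:
move_arm(steps=[[-0.1,1.5,0,0,0,0],[-0.2,3.5,0,0,0,0],[-0.4,5.5,0,0,0,0],[-0.4,7.5,0,0,0,0],[-0.4,9,0,0,0,0]])

```text
time: 25.3
tool_pos: [0.4718, -0.3897, 0.2819]
tool_rot: [0.953, 0.304, 0.0, -0.0]
force: [0.2, 0.8, -6.5]
width: 0.0117
finger_force: 59.2
```

Call:
move_arm(steps=[[0,0,0,0,0,0],[0,0,0,0,0,0],[0,0,1.5,0,0,0],[0,0,3,0,0,0],[0,0,4,0,0,0]])

```text
time: 25.92
tool_pos: [0.4709, -0.3885, 0.2406]
tool_rot: [0.953, 0.304, -0.001, -0.001]
force: [0.9, -0.3, -7.5]
width: 0.012
finger_force: 59.2
```

Call:
move_arm(steps=[[0,0,0.4,0,0,0],[0,0,0.8,0,0,0],[0,0,1.1,0,0,0],[0,0,1.1,0,0,0]])

```text
time: 26.42
tool_pos: [0.4717, -0.3889, 0.2353]
tool_rot: [0.953, 0.304, 0.0, 0.002]
force: [-13.1, 6.7, 20.2]
width: 0.0119
finger_force: 62.2
```

Call:
move_arm(steps=[[0,0,-0.3,0,0,0],[0,0,-0.4,0,0,0],[0,0,-0.4,0,0,0],[0,0,-0.4,0,0,0]])

```text
time: 26.92
tool_pos: [0.4719, -0.389, 0.2357]
tool_rot: [0.953, 0.304, 0.0, 0.001]
force: [-1.1, -0.6, 1.3]
width: 0.0117
finger_force: 60.0
```

```bash
python3 - <<'E'
from h import *
s=sensors.get_state();print(s['force'],s['tool_pos'])
c=shot('scene');c2=shot('wrist')
cv2.imwrite('pics/b4.png',np.hstack([cv2.resize(c['img'][100:280,50:250,::-1],(400,360)),cv2.resize(c2['img'][:,:,::-1],(400,360))]))
E
```

```text
[-1.10282887 -0.57586042  1.28172113] [ 0.47188378 -0.38896087  0.23574085]
```

View pics/b4.png

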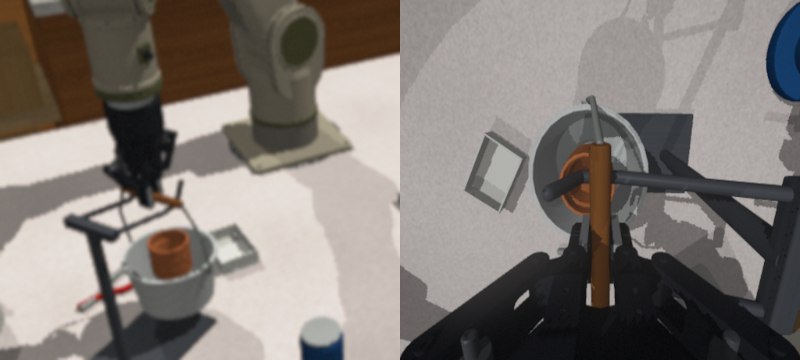

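The grip at (600,180) lies across both prongs, behind the turned-up tips, and the hook bears the load. Release and rise.

Call:
move_arm(steps=[[0,0,0,0,0,0],[0,0,0,0,0,0],[0,0,0,0,0,0]], gripper=0.5)

```text
time: 27.4
tool_pos: [0.4715, -0.3886, 0.2352]
tool_rot: [0.953, 0.304, 0.0, -0.0]
force: [-0.1, 0.5, 0.4]
width: 0.0427
finger_force: 0.0
```

Call:
move_arm(steps=[[0,0,-1,0,0,0],[0,0,-3,0,0,0],[0,0,-6,0,0,0],[0,0,-10,0,0,0],[0,0,-13,0,0,0]])

```text
time: 28.02
tool_pos: [0.4718, -0.3885, 0.3687]
tool_rot: [0.953, 0.304, 0.001, 0.001]
force: [0.3, 0.5, 0.2]
width: 0.0428
finger_force: 0.0
```

```bash
python3 - <<'E'
from h import *
c=shot('scene');c2=shot('wrist')
cv2.imwrite('pics/b5.png',np.hstack([cv2.resize(c['img'][100:280,50:250,::-1],(400,360)),cv2.resize(c2['img'][:,:,::-1],(400,360))]))
rel([.47,-.1,.37])
P=cloud(dict(np.load('top0.npz')));
a=P.reshape(-1,3);a=a[(abs(a[:,0]-.425)<.09)&(abs(a[:,1]-.2825)<.09)]
b=a[(a[:,2]>.09)];print('beaker',cv2.minAreaRect(b[:,:2].astype(np.float32)),b[:,2].max())
q=P.reshape(-1,3);q=q[np.hypot(q[:,0]-.573,q[:,1]-.352)<.06];q=q[q[:,2]>.1];print('peg tip',q.mean(0),len(q))
E
```

```text
tool [ 0.4727 -0.3887  0.3704] axes [[0.81, 0.58, 0.01], [0.58, -0.81, -0.0], [0.0, 0.01, -1.0]] q [ 1.22  0.38 -0.86  1.22  0.29  1.66 -0.52]
shift cm in tool axes [ 16.52 -23.68  -0.07]
beaker ((0.4254525303840637, 0.2827149033546448), (0.04327206686139107, 0.11012353748083115), 19.913854598999023) 0.1075609696228997
peg tip [0.57489839 0.35455757 0.10381943] 23
```

View pics/b5.png

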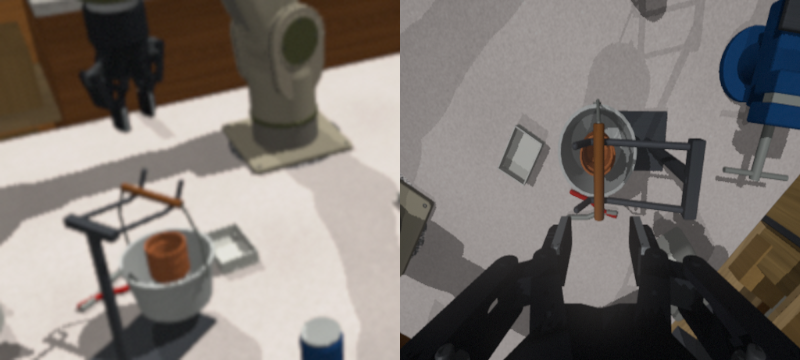

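The pail hangs level by its grip on both prongs, at (600,170). Next is the steel beaker: carry the tool over to it and turn it to yaw 20°.

Call:
move_arm(steps=[[2.8,-4.1,0,0,0,-5],[5.6,-8.2,0,0,0,-10],[8.4,-12.3,0,0,0,-18],[11.2,-16.4,0,0,0,-26],[14,-20.5,0,0,0,-34]], gripper=1)

```text
time: 28.75
tool_pos: [0.4666, -0.1386, 0.3657]
tool_rot: [0.821, 0.571, -0.0, 0.0]
force: [0.5, 1.1, 0.6]
width: 0.0852
finger_force: 0.0
```

```bash
python3 - <<'E'
from h import *
rel([.46,.2,.33])
E
```

```text
tool [ 0.4666 -0.1386  0.3657] axes [[0.35, 0.94, 0.0], [0.94, -0.35, -0.0], [-0.0, 0.0, -1.0]] q [ 1.25  0.06 -1.08  1.53  0.05  1.58 -0.18]
shift cm in tool axes [ 31.53 -12.37   3.54]
```

Call:
move_arm(steps=[[5.5,-2.1,0.5,0,0,-8],[11,-4.3,1,0,0,-16],[16.5,-6.5,1.5,0,0,-24],[22,-8.6,2,0,0,-32],[27,-10.6,2.5,0,0,-40]])

```text
time: 29.38
tool_pos: [0.462, 0.1515, 0.341]
tool_rot: [0.576, 0.817, -0.0, 0.002]
force: [0.5, -0.7, 0.1]
width: 0.0853
finger_force: 0.0
```

```bash
python3 - <<'E'
from h import *
c=shot('wrist','w9.png');np.savez('w9.npz',**c);rel([.46,.2,.33])
for n,c in(('wrist',c),('top',shot('top')),('scene',shot('scene'))):
    I=cv2.cvtColor(c['img'],cv2.COLOR_RGB2HSV).reshape(-1,3);a=cloud(c).reshape(-1,3);k=(abs(a[:,0]-.425)<.09)&(abs(a[:,1]-.2825)<.09)&(a[:,2]>.085)&(a[:,2]<.12)&(I[:,1]<90)
    b=a[k];print(n,len(b),cv2.minAreaRect(b[:,:2].astype(np.float32)) if len(b) else'')
    q=a[np.hypot(a[:,0]-.575,a[:,1]-.3545)<.03];q=q[q[:,2]>.095];print('peg',q.mean(0) if len(q) else'',len(q))
E
```

```text
tool [0.4601 0.159  0.3404] axes [[-0.35, 0.94, 0.0], [0.94, 0.35, 0.0], [0.0, 0.0, -1.0]] q [ 0.89  0.14 -1.4   1.58  0.13  1.54 -0.15]
shift cm in tool axes [3.84 1.43 1.04]
wrist 3042 ((0.42487403750419617, 0.2839284837245941), (0.045008398592472076, 0.10944119840860367), 19.516817092895508)
peg [0.573214   0.35472549 0.10199248] 191
top 294 ((0.4192260801792145, 0.30155935883522034), (0.04607560485601425, 0.06882660835981369), 19.93943977355957)
peg [0.57166997 0.3617596  0.10532383] 1
scene 173 ((0.42763230204582214, 0.28218960762023926), (0.04404210299253464, 0.11821620166301727), 20.236055374145508)
peg [0.57792974 0.34990675 0.09974486] 14
```

Call:
move_arm(steps=[[0,0,1,0,9,0],[0,0.3,3,0,18,0],[0.5,0.6,5,0,27,0],[1,0.8,7,0,36,0],[1.5,1,8,0,45,0]])

```text
time: 30.15
tool_pos: [0.4677, 0.1652, 0.2597]
tool_rot: [0.535, 0.752, 0.223, -0.313]
force: [0.4, -0.0, 0.9]
width: 0.0856
finger_force: 0.0
```

```bash
python3 - <<'E'
from h import *
rel([.450,.213,.132])
E
```

```text
tool [0.4677 0.1652 0.2597] axes [[-0.23, 0.94, -0.23], [0.67, 0.33, 0.67], [0.71, -0.0, -0.7]] q [ 1.06  0.59 -1.33  1.7  -0.22  1.36  0.13]
shift cm in tool axes [-5.47 -0.1  12.61]
```

Call:
move_arm(steps=[[-1.5,0,3.5,0,0,0],[-3,0,7,0,0,0],[-4.5,-0.1,10,0,0,0],[-5.5,-0.1,12.6,0,0,0],[-5.5,-0.1,12.6,0,0,0]])

```text
time: 30.78
tool_pos: [0.4486, 0.2132, 0.1313]
tool_rot: [0.534, 0.754, 0.22, -0.313]
force: [-0.5, -0.3, 0.6]
width: 0.0854
finger_force: 0.0
```

```bash
python3 - <<'E'
from h import *
c=shot('wrist','w10.png');rel([.426,.280,.061])
I=cv2.cvtColor(c['img'],cv2.COLOR_RGB2HSV).reshape(-1,3);a=cloud(c).reshape(-1,3);k=(abs(a[:,0]-.425)<.09)&(abs(a[:,1]-.2825)<.09)&(a[:,2]>.085)&(a[:,2]<.12)&(I[:,1]<90)
b=a[k];print(len(b),cv2.minAreaRect(b[:,:2].astype(np.float32)))
E
```

```text
tool [0.4496 0.2131 0.1325] axes [[-0.23, 0.94, -0.23], [0.67, 0.33, 0.67], [0.71, -0.0, -0.71]] q [ 0.92  0.7  -1.23  1.87 -0.14  1.09  0.16]
shift cm in tool axes [-0.04  0.   10.07]
5982 ((0.42516374588012695, 0.28332871198654175), (0.044694021344184875, 0.11088994890451431), 19.946121215820312)
```

Call:
move_arm(steps=[[0,0,3.5,0,0,0],[0,0,7,0,0,0],[0,0,10,0,0,0],[0,0,10,0,0,0]])

```text
time: 31.32
tool_pos: [0.4255, 0.2809, 0.0619]
tool_rot: [0.533, 0.754, 0.221, -0.313]
force: [0.4, -0.3, 0.8]
width: 0.0855
finger_force: 0.0
```

Call:
move_arm(steps=[[0,0,0,0,0,0],[0,0,0,0,0,0],[0,0,0,0,0,0],[0,0,0,0,0,0]], gripper=0.3, squeeze=40)

```text
time: 31.82
tool_pos: [0.426, 0.2799, 0.0623]
tool_rot: [0.534, 0.754, 0.221, -0.312]
force: [-3.7, -7.2, 9.7]
width: 0.0479
finger_force: 39.9
```

```bash
python3 - <<'E'
from h import *
s=sensors.get_state();rel(s['tool_pos']+[0,0,.2]);rel(s['tool_pos']+[.08,0,.2])
E
```

```text
tool [0.426  0.2799 0.0623] axes [[-0.23, 0.94, -0.24], [0.67, 0.33, 0.67], [0.71, -0.0, -0.71]] q [ 0.76  0.78 -1.16  1.95 -0.11  0.87  0.13]
shift cm in tool axes [ 1.414e+01 -1.000e-02 -1.414e+01]
tool [0.426  0.2799 0.0623] axes [[-0.23, 0.94, -0.24], [0.67, 0.33, 0.67], [0.71, -0.0, -0.71]] q [ 0.76  0.78 -1.16  1.95 -0.11  0.87  0.13]
shift cm in tool axes [ 12.26   7.54 -16.03]
```

Call:
move_arm(steps=[[1.5,0,-1.5,0,0,0],[4,0,-4,0,0,0],[7,0,-7,0,0,0],[10,0,-10,0,0,0],[13,0,-13,0,0,0]])

```text
time: 32.45
tool_pos: [0.4256, 0.2807, 0.2478]
tool_rot: [0.534, 0.754, 0.221, -0.312]
force: [-0.0, -0.5, -1.5]
width: 0.048
finger_force: 41.6
```

Call:
move_arm(steps=[[0.5,1,0,0,-9,0],[1,2.5,0,0,-18,0],[1.5,4,0,0,-27,0],[1,5.5,0,0,-36,0],[0,7,0,0,-45,0]])

```text
time: 33.08
tool_pos: [0.4922, 0.3046, 0.248]
tool_rot: [0.578, 0.816, 0.0, 0.003]
force: [-0.3, 0.2, -2.1]
width: 0.0478
finger_force: 41.6
```

```bash
python3 - <<'E'
from h import *
rel([.55,.352,.27])
E
```

```text
tool [0.4922 0.3046 0.248 ] axes [[-0.33, 0.94, 0.01], [0.94, 0.33, -0.0], [-0.01, 0.0, -1.0]] q [ 0.2   0.4  -1.07  1.52  0.36  1.42 -0.55]
shift cm in tool axes [ 2.55  7.03 -2.18]
```

Call:
move_arm(steps=[[0,1.5,-1,0,-9,0],[0.2,3.5,-1.5,0,-18,0],[0.4,5.5,-1.5,0,-27,0],[0.5,7.5,-1.5,0,-36,0],[0.5,9,-1.2,0,-45,0]])

```text
time: 33.7
tool_pos: [0.5749, 0.3395, 0.2592]
tool_rot: [0.534, 0.753, -0.221, 0.314]
force: [1.1, -1.1, -2.9]
width: 0.0476
finger_force: 41.7
```

```bash
python3 - <<'E'
from h import *
rel([.5787,.3387,.25])
c=shot('wrist','w11.png');s=sensors.get_state();R=Ro.from_quat(s['tool_rot']).as_matrix()
for n,c in(('wrist',c),('scene',shot('scene','s11.png')),('top',shot('top'))):
    a=cloud(c).reshape(-1,3);I=cv2.cvtColor(c['img'],cv2.COLOR_RGB2HSV).reshape(-1,3)
    k=(np.hypot(a[:,0]-.575,a[:,1]-.352)<.07)&(a[:,2]>.15)&(a[:,2]<.36)&(I[:,2]>70)&(I[:,1]<80)
    b=a[k];print(n,len(b),b.min(0) if len(b) else'',b.max(0) if len(b) else '')
np.savez('w11.npz',**c)
E
```

```text
tool [0.5749 0.3395 0.2592] axes [[-0.23, 0.94, 0.24], [0.67, 0.33, -0.67], [-0.71, 0.0, -0.71]] q [-0.51  0.77 -0.73  1.11  1.04  2.   -0.74]
shift cm in tool axes [0.51 0.33 0.79]
wrist 9426 [0.506661   0.33884723 0.19839989] [0.61827648 0.41935819 0.31786236]
scene 356 [0.53217681 0.32586406 0.19095021] [0.603583   0.38852666 0.30512876]
top 244 [0.50839549 0.33092524 0.1923539 ] [0.61347533 0.4097764  0.32957782]
```

The last joint-6 reading is near its limit, so I yaw the held beaker about its own upright axis for reach before lowering.

Call:
move_arm(steps=[[0,0.3,0,-5,0,-5],[0,0.6,0,-11,0,-11],[0.1,0.9,-0.1,-17,0,-17],[0.1,1.2,-0.1,-23,0,-23],[0.15,1.4,-0.15,-28.3,0,-28.3]])

```text
time: 34.48
tool_pos: [0.5873, 0.3443, 0.26]
tool_rot: [0.243, 0.891, -0.099, 0.37]
force: [0.6, 0.2, -1.3]
width: 0.0474
finger_force: 41.7
```

```bash
python3 - <<'E'
from h import *
rel([.5876,.3461,.25])
c2=shot('wrist');c=shot('scene')
np.savez('s12.npz',**c);np.savez('w12.npz',**c2)
a=cloud(c);I=cv2.cvtColor(c['img'],cv2.COLOR_RGB2HSV)
k=(np.hypot(a[...,0]-.575,a[...,1]-.352)<.06)&(a[...,2]>.15)&(a[...,2]<.33)
v,u=np.nonzero(k);print(u.min(),u.max(),v.min(),v.max())
u0,v0=max(int(u.mean())-50,0),max(int(v.mean())-50,0)
cv2.imwrite('pics/f.png',np.hstack([cv2.resize(c['img'][v0:v0+100,u0:u0+100,::-1],(400,400)),cv2.resize(c2['img'][:,:,::-1],(400,400))]))
E
```

```text
tool [0.5873 0.3443 0.26  ] axes [[-0.61, 0.51, 0.61], [0.36, 0.86, -0.36], [-0.71, 0.0, -0.71]] q [-0.27  0.48 -0.9   1.59  1.16  1.49 -0.35]
shift cm in tool axes [0.76 0.17 0.66]
329 360 129 171
```

View pics/f.png

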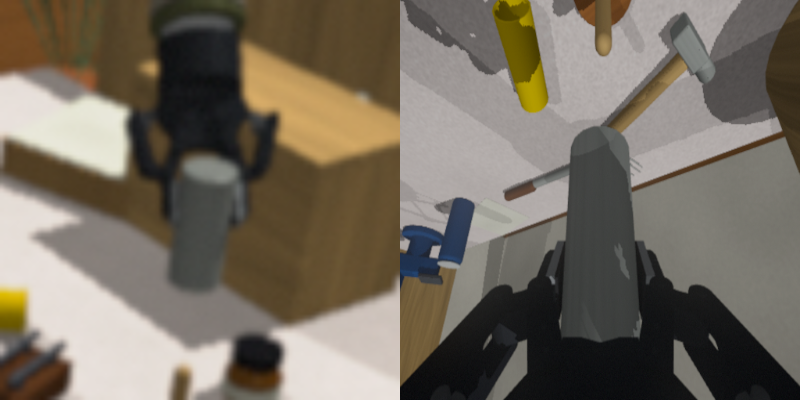

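The beaker is mouth down and held in the fingers at (200,220). Fit its axis numerically before lowering it.

```bash
cat >> h.py <<'E'
def cyl(c,x0,zl,zh,nm=''):
    a=cloud(c).reshape(-1,3);I=cv2.cvtColor(c['img'],cv2.COLOR_RGB2HSV).reshape(-1,3)
    zc=(zl+zh)/2
    p=np.array([x0[0],x0[1],0,0])
    for _ in range(5):
        ax=np.r_[p[2:],1];ax/=np.linalg.norm(ax)
        dist=lambda q,P:np.linalg.norm(np.cross(P-[q[0],q[1],zc],np.r_[q[2:],1]/np.linalg.norm(np.r_[q[2:],1])),axis=1)
        b=a[(a[:,2]>zl)&(a[:,2]<zh)];b=b[(abs(dist(p,b)-.024)<.012)]
        r=least_squares(lambda q:dist(q,b)-.024,p,loss='soft_l1',f_scale=.0015);p=r.x
    print(nm,'axis pt at z',zc,p[:2].round(4),'slope',p[2:].round(3),len(b),'rms',np.sqrt(np.mean(r.fun**2)).round(4))
E
python3 - <<'E'
from h import *
for n in('s12','w12'):
    c=dict(np.load(n+'.npz'))
    cyl(c,(.573,.355),.235,.325,n);cyl(c,(.573,.355),.19,.33,n)
    a=cloud(c).reshape(-1,3);b=a[np.hypot(a[:,0]-.573,a[:,1]-.355)<.02];print(b[(b[:,2]>.15)&(b[:,2]<.36)][:,2].max())
E
```

```text
s12 axis pt at z 0.28 [0.5722 0.3501] slope [-0.128  0.041] 481 rms 0.005
s12 axis pt at z 0.26 [0.5729 0.3497] slope [-0.077  0.02 ] 619 rms 0.0048
0.3176686792362772
w12 axis pt at z 0.28 [0.576  0.3513] slope [0.002 0.   ] 15652 rms 0.0025
w12 axis pt at z 0.26 [0.5759 0.3513] slope [0.001 0.001] 19598 rms 0.0023
0.3046806307541081
```

```bash
python3 - <<'E'
from h import *
for f in('w12','w9','top0','s12'):
    c=dict(np.load(f+'.npz'));a=cloud(c).reshape(-1,3)
    q=a[np.hypot(a[:,0]-.575,a[:,1]-.3545)<.035]
    q=q[(q[:,2]>.03)&(q[:,2]<.11)]
    if len(q)>5:
        cam=-c['R'].T@c['t'];print(f,q[q[:,2]>.085].mean(0),len(q),'fit',fitc(q,.009,q.mean(0)[:2]+.006*(q.mean(0)[:2]-cam[:2])/np.hypot(*(q.mean(0)[:2]-cam[:2]))))
E
```

```text
w12 [0.5712044  0.35851601 0.09845842] 1082 fit [0.57533383 0.35621059]
w9 [0.57246652 0.35409709 0.09949005] 471 fit [0.57530718 0.35683896]
top0 [0.5743182  0.35359611 0.10025507] 59 fit [0.57629595 0.35555311]
s12 [0.57789024 0.3505468  0.09500659] 83 fit [0.57376779 0.35343549]
```

Call:
move_arm(steps=[[0.2,0.4,-0.2,0,0,0],[2.2,0.4,1.8,0,0,0],[4.2,0.4,3.8,0,0,0],[6.2,0.4,5.8,0,0,0],[8.2,0.4,7.8,0,0,0]])

```text
time: 35.2
tool_pos: [0.5872, 0.3507, 0.1435]
tool_rot: [0.245, 0.891, -0.101, 0.369]
force: [0.2, -0.2, -0.9]
width: 0.0479
finger_force: 41.9
```

```bash
python3 - <<'E'
from h import *
rel([.5866,.3493,.0788]);c=shot('wrist');cyl(c,(.575,.356),.1,.2)
print(sensors.get_state()['force'])
E
```

```text
tool [0.5872 0.3507 0.1435] axes [[-0.61, 0.51, 0.61], [0.36, 0.86, -0.36], [-0.71, 0.0, -0.71]] q [-0.33  0.62 -0.84  1.67  1.26  1.42 -0.54]
shift cm in tool axes [ 4.56 -0.16  4.59]
 axis pt at z 0.15000000000000002 [0.5758 0.3579] slope [0.003 0.003] 17875 rms 0.0024
[-1.33168805 -1.24641912 -5.00404851]
```

Call:
move_arm(steps=[[1.1,-0.1,1.1,0,0,0],[2.2,-0.1,2.2,0,0,0],[3.3,-0.1,3.3,0,0,0],[4.2,-0.1,4.2,0,0,0],[4.2,-0.1,4.2,0,0,0]])

```text
time: 35.88
tool_pos: [0.5862, 0.3489, 0.0836]
tool_rot: [0.243, 0.891, -0.102, 0.369]
force: [0.1, -0.2, -1.0]
width: 0.0477
finger_force: 41.9
```

Call:
move_arm(steps=[[0.2,0,0.2,0,0,0],[0.4,0,0.4,0,0,0],[0.6,0,0.6,0,0,0],[0.6,0,0.6,0,0,0]])

```text
time: 36.38
tool_pos: [0.5865, 0.3492, 0.0762]
tool_rot: [0.243, 0.891, -0.101, 0.369]
force: [-0.1, 0.7, -1.4]
width: 0.0479
finger_force: 41.9
```

Call:
move_arm(steps=[[0.2,0,0.2,0,0,0],[0.4,0,0.4,0,0,0],[0.5,0,0.5,0,0,0],[0.5,0,0.5,0,0,0]])

```text
time: 36.88
tool_pos: [0.587, 0.3493, 0.0721]
tool_rot: [0.244, 0.89, -0.101, 0.371]
force: [-9.2, -4.7, 16.5]
width: 0.0483
finger_force: 43.2
```

```bash
python3 - <<'E'
from h import *
s=sensors.get_state();print(s['force'],s['tool_pos']);c=shot('wrist');a=cloud(c).reshape(-1,3);cyl(c,(.575,.356),.03,.115)
b=a[np.hypot(a[:,0]-.5755,a[:,1]-.3565)<.018];b=b[b[:,2]<.2];print(np.percentile(b[:,2],[50,90,99]),len(b))
c=shot('scene');a=cloud(c).reshape(-1,3);b=a[np.hypot(a[:,0]-.5755,a[:,1]-.3565)<.018];b=b[b[:,2]<.15];print(np.percentile(b[:,2],[50,90,99]),len(b))
E
```

```text
[-9.16524339 -4.66313052 16.45086478] [0.5870169  0.34931308 0.07212374]
 axis pt at z 0.07250000000000001 [0.5755 0.3564] slope [0.007 0.003] 17639 rms 0.0024Traceback (most recent call last):
  File "<stdin>", line 3, in <module>
    return _quantile_unchecked(
        a, q, axis, out, overwrite_input, method, keepdims, weights)
    return _ureduce(a,
                    func=_quantile_ureduce_func,
    ...<5 lines>...
                    overwrite_input=overwrite_input,
                    method=method)
    r = func(a, **kwargs)
    result = _quantile(arr,
                       quantiles=q,
    ...<2 lines>...
                       out=out,
                       weights=wgt)
    slices_having_nans = np.isnan(arr[-1, ...])
                                  ~~~^^^^^^^^^
IndexError: index -1 is out of bounds for axis 0 with size 0
```

The rim rests on the base at 16 N, with the axis on the peg. Ease off, open and withdraw along the tool axis.

Call:
move_arm(steps=[[-0.15,0,-0.15,0,0,0],[-0.2,0,-0.2,0,0,0]])

```text
time: 37.17
tool_pos: [0.5866, 0.3494, 0.0722]
tool_rot: [0.243, 0.891, -0.101, 0.369]
force: [-0.5, 0.3, -0.9]
width: 0.0477
finger_force: 41.9
```

Call:
move_arm(steps=[[0,0,0,0,0,0],[0,0,0,0,0,0],[0,0,0,0,0,0],[0,0,0,0,0,0]], gripper=1)

```text
time: 37.67
tool_pos: [0.5865, 0.3493, 0.072]
tool_rot: [0.243, 0.891, -0.101, 0.369]
force: [0.5, -0.7, -0.2]
width: 0.0857
finger_force: 0.0
```

Call:
move_arm(steps=[[0,0,-2,0,0,0],[0,0,-5,0,0,0],[0,0,-9,0,0,0],[0,0,-13,0,0,0],[0,0,-16,0,0,0]])

```text
time: 38.3
tool_pos: [0.4862, 0.4093, 0.1884]
tool_rot: [0.242, 0.892, -0.099, 0.369]
force: [0.6, 0.7, -0.2]
width: 0.085
finger_force: 0.0
```

Call:
move_arm(steps=[[0,0,0,0,0,0],[0,0,0,0,0,0],[0,0,0,0,0,0]])

```text
time: 38.67
tool_pos: [0.4895, 0.4059, 0.1845]
tool_rot: [0.244, 0.891, -0.102, 0.369]
force: [-0.2, -0.8, -0.6]
width: 0.0854
finger_force: 0.0
```

```bash
python3 - <<'E'
from h import *
np.set_printoptions(suppress=True,precision=4)
c=shot('wrist');a=cloud(c).reshape(-1,3);cyl(c,(.575,.356),.03,.115)
b=a[np.hypot(a[:,0]-.5755,a[:,1]-.3565)<.018];print('beaker top',np.percentile(b[:,2],[50,90,99]) if len(b) else 0,len(b))
for n in('scene','top'):
    c=shot(n);a=cloud(c).reshape(-1,3);b=a[np.hypot(a[:,0]-.5755,a[:,1]-.3565)<.016];b=b[(b[:,2]>.03)&(b[:,2]<.2)]
    if len(b):print(n,'top',np.percentile(b[:,2],[50,90,99]),len(b))
    I=cv2.cvtColor(c['img'],cv2.COLOR_RGB2HSV).reshape(-1,3)
    g=a[(I[:,0]<14)&(I[:,1]>90)&(np.hypot(a[:,0]-.473,a[:,1]+.388)<.08)]
    hi=g[g[:,2]>.23];lo=g[(g[:,2]<.2)&(g[:,2]>.11)]
    print(n,'grip',hi.mean(0),len(hi),'stack',cv2.minEnclosingCircle(lo[:,:2].astype(np.float32)),lo[:,2].max(),len(lo))
    r=a[(np.hypot(a[:,0]-.473,a[:,1]+.388)<.09)&(a[:,2]>.128)&(a[:,2]<.14)];d=a
    print('pail rim',fitc(r,.0685,(.473,-.388)),len(r))
E
```

```text
axis pt at z 0.07250000000000001 [0.5747 0.3565] slope [ 0.001 -0.001] 2904 rms 0.0005
beaker top [0.1212 0.1216 0.1219] 392
scene top [0.1198 0.1212 0.1228] 29
scene grip [ 0.4795 -0.3867  0.254 ] 97 stack ((0.4524056017398834, -0.4014317989349365), 0.0620034858584404) 0.1598693471261364 447
pail rim [ 0.4743 -0.3892] 352
top top [0.1221 0.1252 0.1266] 83
top grip [ 0.4713 -0.3861  0.2559] 164 stack ((0.47312378883361816, -0.38565129041671753), 0.030988240614533424) 0.1647055951175963 391
pail rim [ 0.4731 -0.3861] 356
```

```bash
python3 -c "
from cell import job
print(job.finish_job())"
```

```text
the job is handed in; nothing more can be done
None
```

I handed the job in with all three copper cups nested in the pail's holder, the pail hanging by its wooden grip on both prongs, and the steel beaker upside down and fully down on the peg; final camera measurements agreed with this, but no verdict came back.

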